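# Sort the bottles and the instruments and shut the case

### The arm

A 6-joint arm with a two-finger parallel gripper is mounted at the origin on a cart in front of the work surface, level with it; the furniture and walls round the work are solid. World frame = base frame: x ahead of the robot, y to its left, z up, the work surface at z = 0. Lengths are in m, angles in rad, forces in N, time in s.
With the tool pointing down it reaches from about 0.35 to 0.975 m from the base axis. Payload 4.9 kg.
Tool frame: the origin (TCP) lies midway between the tips of the shut fingers; the grasp point (between the pads) lies 19 mm behind it; z points along the fingers, y is the direction in which the jaws open and shut (so a half turn about z gives the same grasp; the last joint's range is limited). The gripper opens to 85 mm and grips with 20 to 120 N. Pads are 22 mm wide; open, the fingers measure 114 mm over their backs; the gripper's body (76 mm by 85 mm) begins 54 mm behind the grasp point. The pads swing forward as they close: fully open they stand 13 mm farther back than shut.
Start: joints at [-1.394, 0.053, 1.613, -0, 1.476, -0.119], TCP at [0.182, -0.598, 0.192] pointing down, gripper open.
Joint ranges: [-3.01, 3.01], [-1.01, 2.22], [0.06, 2.58], [-1.02, 4.17], [0.09, 2.62], [-3.14, 3.14]. Speed limits (rad/s): [2.57, 2.57, 3.14, 3.14, 3.14, 3.14].

### API

Orientations are given as a unit quaternion [w, x, y, z].
In Python, from plant import state, grab_frame, camera_info, job_done, cut_out gives the robot as it stands.
- The arm moves only by the tool step_arm, never from a script. Its argument "moves" is a list of rows, each a list of 7 numbers: the shift along the tool's x, y, z in m, then the turn, a rotation vector about the tool's x, y, z in rad, then the finger opening in m, from 0 to 0.0854. A call has 1 to 8 rows; each row shifts and turns the commanded pose from where the row before left it, along the tool's axes as they then stand; what a row does not reach is not made up. A row lasts 1/10 s, in which the tool goes at most 50 mm and 8.59 degrees, less where a joint would pass 70% of its speed; a pose out of reach is approached as far as the arm can. A call is refused whole if a number of a shift passes 0.05 or a number of a turn 0.15, either way. A call with a gripper value outside its range is refused whole. The fingers move at their own pace and stop on an object; the grip force is fixed at half the most. Time passes only in rows, so rows that do not move let the fingers close. It gives the time, the measured TCP pose, the force and the opening at its end, in the units of the state.
- state(): the state, without advancing time (a new reading comes with each control period).
- grab_frame(name): name is "side" or "top"; returns (picture, depth): 384x512x3 uint8, red, green, blue; 384x512 float32, m along the optical axis (not along the pixel's ray), 0 where there is no reading.
- camera_info(name): a dict with "intrinsics" (3x3 intrinsics, pixels), "dist_coeffs" ([k1, k2, p1, p2, k3] as OpenCV has them; the pictures are not rectified), "world_from_camera" (4x4, takes a point from camera to world coordinates). Camera axes: x right, y down, z forward; pixel columns grow to the right and rows downward; lengths in m; the calibration is good to about 2 mm. A picture is of the moment at which its call begins. camera_info takes no time and is no camera call.
- job_done(): hands the job in, once; it reports no verdict.
Trained networks look in the newest picture that a camera, given by its name, has taken for a name from the list of things; names that differ only in an ending like _2 or _b are one class to them, and where a whole thing is asked for, a point or a joint stands for the part that bears it (a point fixed in the world has none). Each returns a list of dicts, best first, with "conf" (0 to 1); they miss things now and then, are a little off and sometimes report something else, mostly with a low value. They report only what shows in the picture. A call takes as long as a camera call.
- cut_out(camera, query): "mask" (384x512 bool, what is visible of it) and "point" ([column, row] in pixels, amid what is visible of it).
The state is a dict: "time": time; "joint_pos": joint angles; "joint_vel": joint speeds; "joint_efforts": joint torques, N m; "tool_pos": TCP position; "tool_rot": TCP orientation; "contact_force": force on the tool from outside, world axes, zero at the start; "ft_torque": the same for the moment, N m; "gripper_width": opening from 0.0 (shut) to 1.0 (fully open).
Only numpy, scipy, OpenCV 4.12 (cv2) and the standard library are available. Lean on these libraries where they do the work, as an engineer would, in place of code of your own. Each camera call takes 0.05 s, during which the arm holds its last target.

### The job

Sort what was left along the front of the bench: stand both bottles upright in the open, lidless spill tray, and lay the marker pen and the tweezers in the metal instrument case. Then shut the case's lid completely. Set the bottles down without banging or tipping them, and leave the timer, the petri dish and the label roll where they are.

Things in the scene. Friction and masses are not known exactly. Their poses are not given: they have to be found in the camera images.
- spill_tray: Open black plastic tray with low walls, outside 120 (its x) x 200 (its y) x 24 mm high with a rolled rim up to 27 mm; walls 4 mm, floor 4 mm thick, inside 112 x 192 mm, undivided. Origin: centre of its underside, on the bench; z up. It does not move. Both bottles fit side by side along its y, for example at y = -50 and +50 mm.
- case: Grey aluminium instrument case, outside 120 (its x) x 160 (its y) x 34 mm high; walls 4 mm, floor 4 mm thick, inside 112 x 152 mm. Origin: centre of its underside, on the bench; z up; its +y end, to the robot's left, carries the lid's hinge. It does not move. Both instruments fit in it side by side, lying along its y, for example at x = -24 and +16 mm. Its lid starts standing open.
- case_hinge (a point): Point on the lid's hinge axis, half-way along it: in the case's frame at x = 0, y = +82, z = 36.5 mm. The hinge axis is the case's x; the open lid stands at the case's left end and swings over to the right (the case's -y) and down as it shuts.
- case_lid (a joint): Angle of the case's lid in rad: 0 = shut, flat on the case; 1.57 = standing upright; at 1.95, leaning to the left, it meets its stop. It starts between 1.6 and 1.9. A flat plate 5 mm thick and 120 mm wide that reaches 163 mm from the hinge, with a thumb lip 50 mm wide in the middle of its free edge out to 175 mm. The hinge is stiff (about 0.2 N m), so the lid stays at any angle where it is left; it takes about 2 N at the free edge to swing it.
- lid_edge (a point): Middle of the lid's free edge, 163 mm from the hinge axis, half-way through its thickness; the thumb lip reaches 12 mm farther.
- wide_bottle_mid (a point): The larger bottle, white with a ribbed screw cap, 54 mm across and 131 mm high, 0.26 kg, standing; the point is on its axis 65.5 mm above its underside, z up. Grip it round the body; above 97 mm it cannot be gripped.
- small_bottle_mid (a point): The smaller bottle, white with a ribbed screw cap, 37 mm across and 82 mm high, 0.09 kg, standing; the point is on its axis 41 mm above its underside, z up. Grip it round the body, below 50 mm; the neck and cap cannot be gripped.
- marker_mid (a point): Marker pen lying on the bench, 17 x 135 x 16 mm, 14 g, its length along its y; the point is its centre, 8 mm above its underside.
- tweezers_mid (a point): Steel tweezers lying flat on the bench, 13 x 130 x 8 mm, 20 g, the length along their y; the point is their centre, 4 mm above the underside.
- timer_mid (a point): Bystander: low white timer, 56 x 66 x 18 mm, lying loose near the front edge of the bench; the point is its centre.
- petri_mid (a point): Bystander: petri dish with lid, 62 mm across and 15 mm high, loose, at the back of the bench; the point is its centre.
- label_roll_mid (a point): Bystander: roll of white labels lying flat, 67 mm across and 31 mm high, loose, at the back right; the point is its centre.

How it is judged:
By the outcome, as a careful person would: the job done as asked, in the order asked, and still so for the second after the job is handed in, with the robot touching nothing.
It also fails if it takes over 72 s, if anything falls off the work surface, if the arm or the gripper's body presses on something with over 40 N, if the wrist force passes 120 N, or if a joint passes its speed limit or range.

## Working session

There is one attempt and no reset: what is moved stays moved. The work goes in short steps, Python scripts to look and compute and a tool call to move; the robot and the scene stay as the last step left them, time stands still between calls to the robot, and variables do not carry over. Pictures are saved under pics/ and viewed, and the job is handed in when it is done.

Besides the shell and the picture viewer there is one more tool, called after "Call:" by a JSON object that holds its "fn" and its "kwargs". step_arm: Moves the arm, as the interface text tells. Its arguments: {"type":"object","properties":{"moves":{"type":"array"}},"required":["moves"]}

```bash
ls; mkdir -p pics; python3 - <<'E'
from plant import state, grab_frame, camera_info
import cv2, numpy as np
s=state(); print(s)
for n in ("side","top"):
    p,d=grab_frame(n); cv2.imwrite(f"pics/{n}0.png",cv2.cvtColor(p,cv2.COLOR_RGB2BGR)); np.save(f"pics/{n}0d.npy",d)
    ci=camera_info(n); print(n,np.round(ci["intrinsics"],1).tolist(),ci["dist_coeffs"],np.round(ci["world_from_camera"],3).tolist())
E
```

```text
pics
{'time': 0.0, 'joint_pos': array([-1.39397253e+00,  5.33177765e-02,  1.61428333e+00,  1.03817871e-05,
        1.47597389e+00, -1.19011389e-01]), 'joint_vel': array([ 0.00100551,  0.00023325, -0.00128018, -0.00041297,  0.00094837,
       -0.00053664]), 'joint_efforts': array([ 1.62677155e-03, -3.93686128e+01, -3.70171523e+01, -1.06382444e-05,
        7.21002274e-03, -3.45611390e-06]), 'tool_pos': array([ 0.18208669, -0.59716839,  0.19079368]), 'tool_rot': array([-9.90907830e-04,  9.89079712e-01,  1.47378225e-01, -2.34821217e-05]), 'contact_force': array([-0.10612411, -0.12090334,  0.28482158]), 'ft_torque': array([-0.01024796, -0.01014538,  0.02225943]), 'gripper_width': 0.9977101082008257}
side [[419.2, 0.0, 253.7], [0.0, 419.2, 194.2], [0.0, 0.0, 1.0]] [-0.12468561  0.          0.          0.          0.        ] [[1.0, -0.026, -0.001, 0.538], [-0.012, -0.491, 0.871, -0.924], [-0.023, -0.871, -0.492, 0.602], [0.0, 0.0, 0.0, 1.0]]
top [[467.3, 0.0, 252.9], [0.0, 467.3, 188.5], [0.0, 0.0, 1.0]] [0.05572552 0.         0.         0.         0.        ] [[0.002, -0.997, 0.083, 0.433], [-1.0, -0.002, 0.002, -0.006], [-0.001, -0.083, -0.997, 1.193], [0.0, 0.0, 0.0, 1.0]]
```

View pics/top0.png

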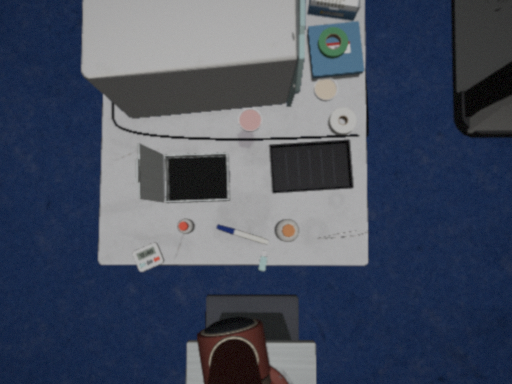

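View pics/side0.png

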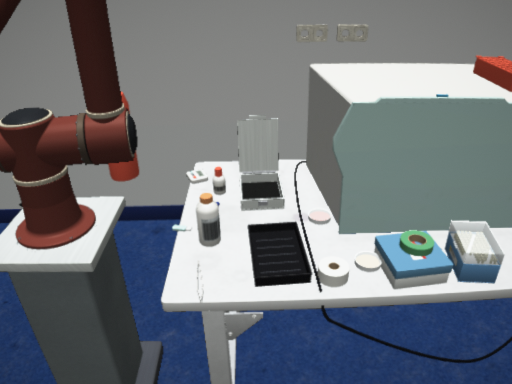

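```bash
cat > h.py <<'E'
from plant import state, grab_frame, camera_info, job_done, cut_out
import cv2, numpy as np
def unproj(n,uv,d):
    ci=camera_info(n);K=np.array(ci["intrinsics"]);D=np.array(ci["dist_coeffs"]);T=np.array(ci["world_from_camera"])
    uv=np.atleast_2d(np.asarray(uv,float)); r=cv2.undistortPoints(uv[:,None],K,D)[:,0]
    c=np.c_[r,np.ones(len(r))]*np.asarray(d).reshape(-1,1)
    return c@T[:3,:3].T+T[:3,3]
def onplane(n,uv,z):
    ci=camera_info(n);T=np.array(ci["world_from_camera"])
    p=unproj(n,uv,np.ones(len(np.atleast_2d(uv))));o=T[:3,3];r=p-o
    return o+r*((z-o[2])/r[:,2])[:,None]
def cloud(n,mask,d):
    v,u=np.nonzero(mask&(d>0)); return unproj(n,np.c_[u,v],d[v,u])
def pix(n,P):
    ci=camera_info(n);K=np.array(ci["intrinsics"]);D=np.array(ci["dist_coeffs"]);T=np.linalg.inv(np.array(ci["world_from_camera"]))
    return cv2.projectPoints(np.atleast_2d(np.asarray(P,float)),cv2.Rodrigues(T[:3,:3])[0],T[:3,3],K,D)[0][:,0]
def save(n,name,crop=None,s=1):
    p,d=grab_frame(n); q=cv2.cvtColor(p,cv2.COLOR_RGB2BGR)
    if crop: a,b,c,e=crop; q=q[b:e,a:c]
    cv2.imwrite("pics/"+name,cv2.resize(q,None,fx=s,fy=s,interpolation=cv2.INTER_CUBIC)); return p,d
E
python3 - <<'E'
from h import *
for n in ("top","side"):
    d=np.load(f"pics/{n}0d.npy")
    for q in ["spill_tray","case","case_lid","wide_bottle_mid","small_bottle_mid","marker_mid","tweezers_mid","timer_mid","petri_mid","label_roll_mid"]:
        r=cut_out(n,q)
        for k in r[:2]:
            m=k["mask"]; c=cloud(n,m,d)
            np.save(f"pics/{n}_{q}.npy",m) if k is r[0] else 0
            if len(c)<3: print(n,q,k["conf"],k["point"],m.sum()); continue
            print(n,q,round(k["conf"],2),np.round(k["point"]),m.sum(),"med",np.round(np.median(c,0),3),"lo",np.round(np.percentile(c,3,axis=0),3),"hi",np.round(np.percentile(c,97,axis=0),3))
p=cv2.imread("pics/top0.png")[125:280,90:380]; cv2.imwrite("pics/topz.png",cv2.resize(p,None,fx=2.7,fy=2.7,interpolation=cv2.INTER_CUBIC))
p=cv2.imread("pics/side0.png")[105:305,165:365]; cv2.imwrite("pics/sidez.png",cv2.resize(p,None,fx=2.9,fy=2.9,interpolation=cv2.INTER_CUBIC))
E
```

```text
top case 0.78 [180. 178.] 4513 med [0.558 0.177 0.009] lo [0.5   0.065 0.002] hi [0.614 0.238 0.198]
top case 0.34 [310. 165.] 3874 med [ 0.59  -0.15   0.005] lo [ 0.531 -0.246  0.001] hi [ 0.646 -0.054  0.029]
top case_lid 0.84 [149. 174.] 1416 med [0.553 0.231 0.135] lo [0.498 0.218 0.04 ] hi [0.61  0.242 0.209]
top case_lid 0.32 [287. 234.] 418 med [ 0.427 -0.081  0.109] lo [ 0.404 -0.104  0.079] hi [ 0.45  -0.058  0.134]
top wide_bottle_mid 0.72 [286. 231.] 422 med [ 0.427 -0.081  0.109] lo [ 0.406 -0.106  0.088] hi [ 0.45  -0.058  0.134]
top wide_bottle_mid 0.65 [147. 259.] 610 med [0.359 0.257 0.017] lo [0.327 0.224 0.002] hi [0.389 0.293 0.021]
top small_bottle_mid 0.59 [186. 224.] 189 med [0.436 0.157 0.056] lo [0.421 0.145 0.023] hi [0.453 0.173 0.086]
top marker_mid 0.71 [244. 236.] 320 med [0.416 0.025 0.015] lo [ 0.396 -0.037  0.002] hi [0.437 0.084 0.019]
top timer_mid 0.9 [149. 257.] 557 med [0.362 0.256 0.017] lo [0.332 0.226 0.012] hi [0.389 0.286 0.021]
top petri_mid 0.85 [250. 119.] 455 med [0.709 0.006 0.016] lo [ 0.681 -0.022  0.011] hi [0.735 0.032 0.02 ]
top lab
[... 422 characters left out ...]
  0.24  0.198]
side wide_bottle_mid 0.62 [211. 220.] 1000 med [ 0.428 -0.106  0.072] lo [ 0.404 -0.113  0.011] hi [ 0.451 -0.087  0.129]
side wide_bottle_mid 0.41 [258. 144.] 2276 med [0.553 0.229 0.119] lo [0.496 0.216 0.035] hi [0.61  0.242 0.198]
side small_bottle_mid 0.87 [218. 183.] 303 med [0.436 0.149 0.04 ] lo [0.419 0.141 0.002] hi [0.452 0.165 0.08 ]
side timer_mid 0.56 [200. 174.] 217 med [0.36  0.24  0.013] lo [0.33  0.219 0.002] hi [0.39  0.279 0.017]
side petri_mid 0.67 [317. 219.] 290 med [ 0.707 -0.007  0.013] lo [ 0.682 -0.025  0.   ] hi [0.734 0.025 0.015]
side label_roll_mid 0.72 [334. 273.] 881 med [ 0.701 -0.245  0.029] lo [ 0.672 -0.264 -0.001] hi [ 0.733 -0.199  0.032]
```

View pics/topz.png

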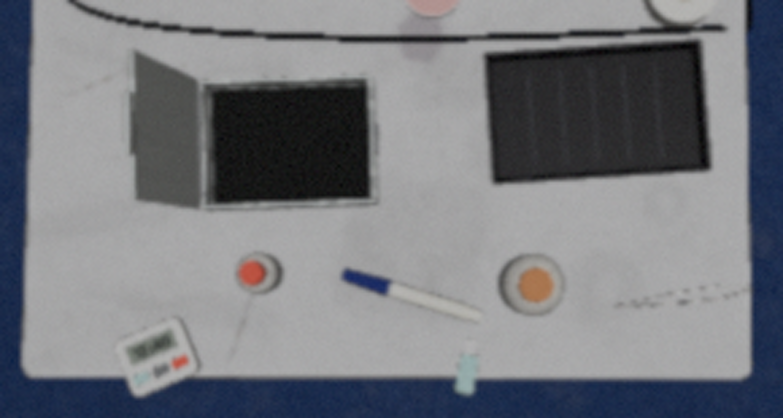

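View pics/sidez.png

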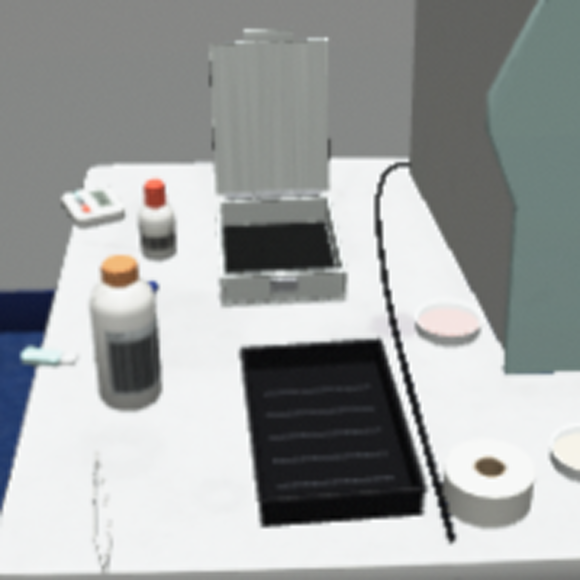

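```bash
python3 - <<'E'
from h import *
def rect(P):
    (c,s,a)=cv2.minAreaRect(P[:,:2].astype(np.float32)); return np.round(c,4),np.round(s,4),round(a,2)
for n in ("top","side"):
    d=np.load(f"pics/{n}0d.npy"); V,U=np.mgrid[:384,:512]
    A=unproj(n,np.c_[U.ravel(),V.ravel()],d.ravel()); ok=(d.ravel()>0); 
    def reg(x0,x1,y0,y1,z0,z1): 
        m=ok&(A[:,0]>x0)&(A[:,0]<x1)&(A[:,1]>y0)&(A[:,1]<y1)&(A[:,2]>z0)&(A[:,2]<z1); return A[m]
    print(n,"bench z",np.round(np.percentile(reg(.45,.5,-.05,.1,-.02,.02)[:,2],[5,50,95]),4))
    P=reg(.5,.68,-.28,-.02,.018,.035); print(" tray rim",rect(P),len(P))
    P=reg(.47,.65,.03,.212,.026,.04); print(" case rim",rect(P),len(P))
    P=reg(.47,.65,.205,.28,.06,.25); print(" lid",len(P), "fit y=a+b z", np.round(np.polyfit(P[:,2],P[:,1],1),4), "x rng",np.round(np.percentile(P[:,0],[1,99]),4))
    P=reg(.38,.48,-.13,-.03,.125,.14); print(" wide cap",np.round(P.mean(0),4),rect(P),len(P))
    P=reg(.38,.48,-.13,-.03,.02,.09); print(" wide body",rect(P),len(P))
    P=reg(.40,.48,.12,.2,.072,.09); print(" small cap",np.round(P.mean(0),4),rect(P),len(P))
    P=reg(.40,.48,.12,.2,.01,.045); print(" small body",rect(P),len(P))
    P=reg(.38,.46,-.049,.11,.006,.025); print(" marker",rect(P),len(P))
    P=reg(.36,.46,-.32,-.13,.0035,.02); print(" tweez",rect(P) if len(P)>3 else 0,len(P))
print("lid hinge etc")
print("top tweez px", onplane("top",[[318,238],[345,236],[367,233]],.004))
print("side tweez px", onplane("side",[[199,263],[202,300],[199,295]],.004))
print(onplane("top",[[368,235]],0))
E
python3 - <<'E'
import cv2
p=cv2.imread("pics/top0.png")[215:260,305:380]; cv2.imwrite("pics/tt.png",cv2.resize(p,None,fx=10,fy=10,interpolation=cv2.INTER_CUBIC))
p=cv2.imread("pics/side0.png")[250:310,170:235]; cv2.imwrite("pics/st.png",cv2.resize(p,None,fx=9,fy=9,interpolation=cv2.INTER_CUBIC))
E
```

```text
top bench z [-0.0029  0.0009  0.0046]
 tray rim (array([ 0.6008, -0.1508]), array([0.1502, 0.2101]), 3.66) 733
 case rim (array([0.5582, 0.1346]), array([0.1206, 0.1583]), 2.0) 329
 lid 1240 fit y=a+b z [0.1289 0.2128] x rng [0.4954 0.6126]
 wide cap [ 0.4269 -0.0834  0.1312] (array([ 0.4272, -0.0839]), array([0.0271, 0.0275]), 0.09) 132
 wide body (array([ 0.4308, -0.0654]), array([0.0167, 0.0501]), 78.16) 25
 small cap [0.4369 0.1625 0.0817] (array([0.4368, 0.163 ]), array([0.0196, 0.0201]), 41.06) 66
 small body (array([0.4332, 0.1594]), array([0.027 , 0.0356]), 36.49) 28
 marker (array([0.4229, 0.0307]), array([0.1541, 0.0698]), 85.21) 327
 tweez (array([ 0.4107, -0.2121]), array([0.0979, 0.163 ]), 0.23) 350
side bench z [-0.0033 -0.0016  0.0001]
 tray rim (array([ 0.6001, -0.1532]), array([0.1505, 0.2124]), 3.93) 759
 case rim (array([0.5565, 0.1327]), array([0.1199, 0.1613]), 2.22) 233
 lid 1912 fit y=a+b z [0.1315 0.2125] x rng [0.494  0.6104]
 wide cap [ 0.426  -0.089   0.1288] (array([ 0.4253, -0.0867]), array([0.0262, 0.0287]), 15.83) 78
 wide body (array([ 0.4272, -0.1024]), array([0.0543, 0.0306]), 5.04) 563
 small cap [0.4349 0.1577 0.0776] (array([0.4348, 0.1614]), array([0.0202, 0.0211]), 10.1) 35
 small body (array([0.4373, 0.1501]), array([0.0374, 0.0201]), 12.63) 137
 marker (array([0.4367, 0.0789]), array([0.0077, 0.0169]), 13.18) 10
 tweez (array([ 0.4162, -0.2222]), array([0.1486, 0.0349]), 84.02) 69
lid hinge etc
top tweez px [[ 0.40655473 -0.16886437  0.004     ]
 [ 0.41184772 -0.23690933  0.004     ]
 [ 0.4196243  -0.29227318  0.004     ]]
side tweez px [[ 0.40892024 -0.175243    0.004     ]
 [ 0.4267339  -0.29515317  0.004     ]
 [ 0.41918138 -0.28028617  0.004     ]]
[[ 0.41455648 -0.29564584  0.        ]]
```

View pics/tt.png

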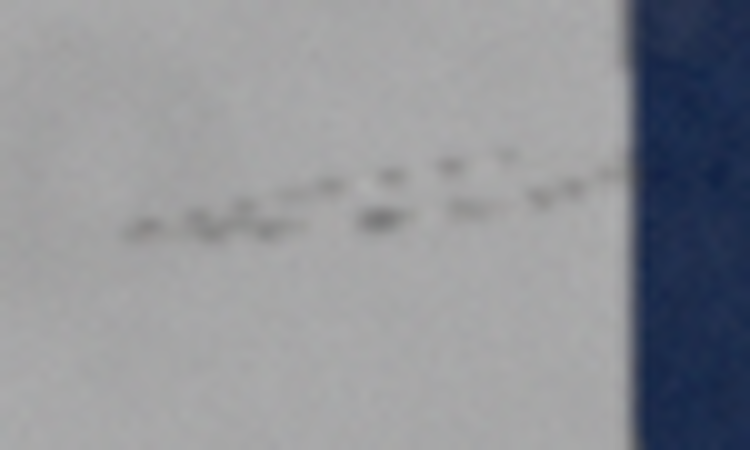

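View pics/st.png

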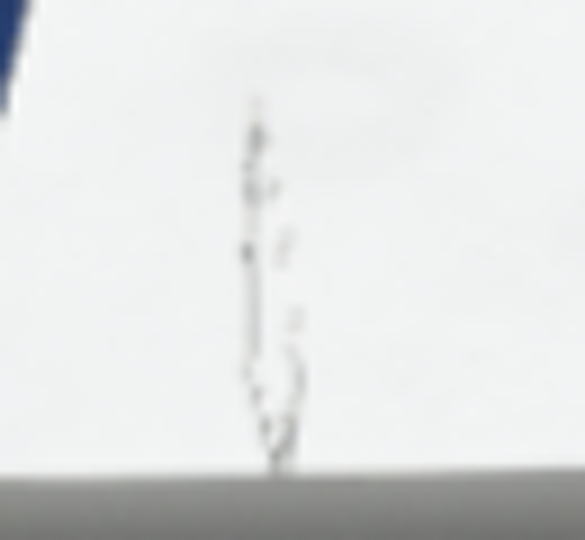

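```bash
python3 - <<'E'
from h import *
def rect(P):
    (c,s,a)=cv2.minAreaRect(P[:,:2].astype(np.float32)); return np.round(c,4),np.round(s,4),round(a,2)
d=np.load("pics/top0d.npy"); m=np.load("pics/top_marker_mid.npy")
C=cloud("top",m,d); C=C[(C[:,2]>.005)]; print("marker",rect(C),len(C)); 
c=C[:,:2].mean(0); w,v=np.linalg.eigh(np.cov((C[:,:2]-c).T)); t=(C[:,:2]-c)@v[:,1]; print(c,v[:,1],t.min(),t.max(), "mid",c+v[:,1]*(t.min()+t.max())/2)
v2,u2=np.nonzero(m); Q=onplane("top",np.c_[u2,v2],.008); print(" mask on plane",rect(Q))
for n in ("top","side"):
    d=np.load(f"pics/{n}0d.npy"); V,U=np.mgrid[:384,:512]
    A=unproj(n,np.c_[U.ravel(),V.ravel()],d.ravel()); ok=(d.ravel()>0)
    m=ok&(A[:,0]>.5)&(A[:,0]<.658)&(A[:,1]>-.27)&(A[:,1]<-.03)&(A[:,2]>.016)&(A[:,2]<.035); P=A[m]; print(n,"tray",rect(P),len(P))
    p=cv2.imread(f"pics/{n}0.png").max(2).ravel()
    m=(p<75)&ok&(A[:,0]>.5)&(A[:,0]<.658)&(A[:,1]>-.27)&(A[:,1]<-.03);
    if n=="top": mm=cv2.morphologyEx(m.reshape(384,512).astype(np.uint8),cv2.MORPH_OPEN,np.ones((5,5))); v3,u3=np.nonzero(mm); print("dark on z=.025",rect(onplane("top",np.c_[u3,v3],.025)))
    g=cv2.cvtColor(cv2.imread(f"pics/{n}0.png"),cv2.COLOR_BGR2GRAY); bh=cv2.morphologyEx(g,cv2.MORPH_BLACKHAT,np.ones((7,7)))
    B=onplane(n,np.c_[U.ravel(),V.ravel()].astype(float),.004); k=(bh.ravel()>14)&(B[:,0]>.38)&(B[:,0]<.45)&(B[:,1]>-.293)&(B[:,1]<-.15)
    T=B[k]; f=np.polyfit(T[:,1],T[:,0],1); print(n,"tweez fit x=a*y+b",f,"x@-.23",np.polyval(f,-.23),"y",T[:,1].min(),T[:,1].max(),k.sum(),rect(T))
E
```

```text
marker (array([0.4165, 0.0243]), array([0.134 , 0.0152]), 72.6) 300
[0.4166287 0.0241662] [0.29485619 0.95554164] -0.0668769713503975 0.06711403614466108 mid [0.41666365 0.02427946]
 mask on plane (array([0.4163, 0.0236]), array([0.1366, 0.0159]), 73.48)
top tray (array([ 0.5877, -0.1498]), array([0.1242, 0.2064]), 3.66) 673
dark on z=.025 (array([ 0.5875, -0.1493]), array([0.1208, 0.2005]), 3.78)
top tweez fit x=a*y+b [-0.11167822  0.38815886] x@-.23 0.41384485074893596 y -0.29242774193181353 -0.16886437202286647 74 (array([ 0.4144, -0.2311]), array([0.0144, 0.1253]), 9.66)
side tray (array([ 0.5869, -0.1509]), array([0.1245, 0.206 ]), 3.93) 761
side tweez fit x=a*y+b [-0.15801475  0.37693465] x@-.23 0.4132780453175518 y -0.2922443654203781 -0.16789428575709697 97 (array([ 0.4144, -0.2303]), array([0.0127, 0.126 ]), 8.56)
```

```bash
cat >> h.py <<'E'
from scipy.spatial.transform import Rotation as R
def Rdown(yaw):
    a=np.radians(yaw); return np.array([[np.cos(a),np.sin(a),0],[np.sin(a),-np.cos(a),0],[0,0,-1.]])
def Rst(s): w,x,y,z=s["tool_rot"]; return R.from_quat([x,y,z,w]).as_matrix()
def plan(legs,start=None):
    """legs: (pos,yaw or matrix,n,grip[,profile]) ; prints rows in tool axes"""
    s=state(); p,M=(s["tool_pos"],Rst(s)) if start is None else start
    print("t",round(s["time"],2),"pos",np.round(s["tool_pos"],4),"F",np.round(s["contact_force"],1),"w",round(s["gripper_width"]*85.4,1))
    p=np.array(p)
    for leg in legs:
        tp,yaw,n,g=leg[:4]; tp=np.array(tp,float); TM=Rdown(yaw) if np.isscalar(yaw) else yaw
        p0=p.copy(); rv=R.from_matrix(M.T@TM).as_rotvec(); M0=M.copy()
        k=np.linspace(0,1,n+1)[1:]
        if len(leg)>4: k=np.sin(np.pi/2*k)
        for f in k:
            want=p0+(tp-p0)*f; wM=M0@R.from_rotvec(rv*f).as_matrix()
            d=np.round(M.T@(want-p),3); r=np.round(R.from_matrix(M.T@wM).as_rotvec(),2)
            print("["+",".join("%g"%(x+0) for x in list(d)+list(r)+[g])+"],")
            p=p+M@d; M=M@R.from_rotvec(r).as_matrix()
            if abs(d).max()>.05 or abs(r).max()>.15 or np.linalg.norm(d)>.05: print("!!limit")
        print(" -> end",np.round(p,4),"err mm",np.round((tp-p)*1000,1),"rot deg",np.round(np.degrees(R.from_matrix(M.T@TM).magnitude()),2))
    return p,M
E
python3 - <<'E'
from h import *
plan([((.427,-.0855,.20),90,16,.0854)])
E
```

```text
t 1.1 pos [ 0.1822 -0.5979  0.192 ] F [0.4 0.7 0.2] w 85.3
[0.024,-0.026,0,0,0,-0.08,0.0854],
[0.026,-0.024,-0.001,0,0,-0.08,0.0854],
[0.028,-0.022,0,0,0,-0.08,0.0854],
[0.029,-0.02,-0.001,0,0,-0.08,0.0854],
[0.031,-0.017,0,0,0,-0.08,0.0854],
[0.033,-0.015,-0.001,0,0,-0.08,0.0854],
[0.033,-0.012,0,0,0,-0.08,0.0854],
[0.034,-0.01,-0.001,0,0,-0.08,0.0854],
[0.035,-0.006,0,0,0,-0.08,0.0854],
[0.035,-0.004,-0.001,0,0,-0.08,0.0854],
[0.036,-0.001,0,0,0,-0.08,0.0854],
[0.035,0.002,-0.001,0,0,-0.08,0.0854],
[0.036,0.004,0,0,0,-0.08,0.0854],
[0.034,0.008,-0.001,0,0,-0.08,0.0854],
[0.034,0.01,0,0,0,-0.08,0.0854],
[0.033,0.013,-0.001,0,0,-0.08,0.0854],
 -> end [ 0.4273 -0.0859  0.2   ] err mm [-0.3  0.4 -0. ] rot deg 0.28
```

Call:
{"fn": "step_arm", "kwargs": {"moves": [[0.024,-0.026,0,0,0,-0.08,0.0854],[0.026,-0.024,-0.001,0,0,-0.08,0.0854],[0.028,-0.022,0,0,0,-0.08,0.0854],[0.029,-0.02,-0.001,0,0,-0.08,0.0854],[0.031,-0.017,0,0,0,-0.08,0.0854],[0.033,-0.015,-0.001,0,0,-0.08,0.0854],[0.033,-0.012,0,0,0,-0.08,0.0854],[0.034,-0.01,-0.001,0,0,-0.08,0.0854]]}}

```text
time: 1.9
tool_pos: [0.3046, -0.3403, 0.196]
tool_rot: [0.0, 0.892, 0.452, 0.0]
contact_force: [0.1, 0.1, 0.2]
gripper_width: 1.0
```

Call:
{"fn": "step_arm", "kwargs": {"moves": [[0.035,-0.006,0,0,0,-0.08,0.0854],[0.035,-0.004,-0.001,0,0,-0.08,0.0854],[0.036,-0.001,0,0,0,-0.08,0.0854],[0.035,0.002,-0.001,0,0,-0.08,0.0854],[0.036,0.004,0,0,0,-0.08,0.0854],[0.034,0.008,-0.001,0,0,-0.08,0.0854],[0.034,0.01,0,0,0,-0.08,0.0854],[0.033,0.013,-0.001,0,0,-0.08,0.0854]]}}

```text
time: 2.7
tool_pos: [0.4277, -0.0845, 0.2002]
tool_rot: [0.0, 0.704, 0.71, 0.0]
contact_force: [-0.7, -0.4, 0.1]
gripper_width: 0.999
```

```bash
python3 - <<'E'
from h import *
print(state()["joint_pos"])
plan([((.427,-.0855,.063),90,7,.0854,1)])
E
```

```text
[-3.66030263e-01 -4.32703000e-01  2.02054216e+00 -2.04942341e-05
  1.55298296e+00 -3.74279720e-01]
t 2.7 pos [ 0.4277 -0.0845  0.2002] F [-0.7 -0.4  0.1] w 85.3
[0,0,0.031,0,0,0,0.0854],
[0,0,0.029,0,0,0,0.0854],
[-0.001,-0.001,0.026,0,0,0.01,0.0854],
[0,0,0.021,0,0,0,0.0854],
[0,0,0.017,0,0,0,0.0854],
[0,0,0.01,0,0,0,0.0854],
[0,0,0.003,0,0,0,0.0854],
 -> end [ 0.4268 -0.0855  0.0632] err mm [ 0.2  0.  -0.2] rot deg 0.11
```

Call:
{"fn": "step_arm", "kwargs": {"moves": [[0,0,0.031,0,0,0,0.0854],[0,0,0.029,0,0,0,0.0854],[-0.001,-0.001,0.026,0,0,0.01,0.0854],[0,0,0.021,0,0,0,0.0854],[0,0,0.017,0,0,0,0.0854],[0,0,0.009,0,0,0,0.0854],[0,0,0.003,0,0,0,0.0854],[0,0,0,0,0,0,0.0854]]}}

```text
time: 3.5
tool_pos: [0.4265, -0.087, 0.0643]
tool_rot: [0.0, 0.709, 0.705, 0.0]
contact_force: [0.7, -0.6, 0.4]
gripper_width: 0.995
```

Call:
{"fn": "step_arm", "kwargs": {"moves": [[0,0,0,0,0,0,0.045],[0,0,0,0,0,0,0.04],[0,0,0,0,0,0,0.035],[0,0,0,0,0,0,0.03],[0,0,0,0,0,0,0.03]]}}

```text
time: 4.0
tool_pos: [0.4264, -0.087, 0.0642]
tool_rot: [0.0, 0.709, 0.705, 0.0]
contact_force: [0.8, 0.6, 0.4]
gripper_width: 0.352
```

```bash
python3 - <<'E'
from h import *
s=state();z=s["tool_pos"][2]; print(s["tool_pos"],s["gripper_width"]*85.4,s["contact_force"])
save("side","s1.png",(130,100,330,300),2.8)
E
```

```text
[ 0.42643438 -0.08695303  0.06420305] 30.09602340861488 [0.8364078  0.55918432 0.41945828]
```

View pics/s1.png

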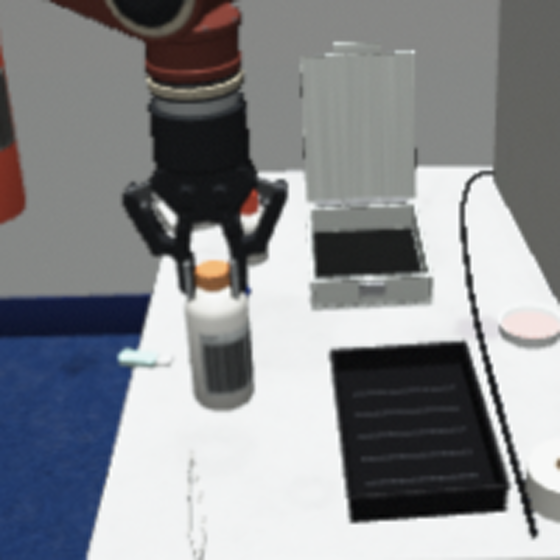

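```bash
python3 - <<'E'
from h import *
for P in [(.4265,-.087,.064),(.4265,-.087,.137),(.4115,-.087,.064),(.4415,-.087,.064),(.427,-.0855,.131)]:
    u=pix("side",P)[0]; print(P,u,(u-[130,100])*2.8)
for n in("top","side"):
    p,d=save(n,n+"2.png")
    V,U=np.mgrid[:384,:512];A=unproj(n,np.c_[U.ravel(),V.ravel()],d.ravel());ok=d.ravel()>0
    for z0 in np.arange(.05,.2,.01):
        m=ok&(abs(A[:,0]-.427)<.08)&(A[:,1]>-.16)&(A[:,1]<-.02)&(A[:,2]>z0)&(A[:,2]<z0+.01); 
        if m.sum()>3:print(n,round(z0,3),m.sum(),A[m].min(0).round(3),A[m].max(0).round(3))
for q in("wide_bottle_mid",):
  for k in cut_out("side",q)[:1]: c=cloud("side",k["mask"],d); print(k["conf"],np.percentile(c,[3,50,97],axis=0).round(3))
E
```

```text
(0.4265, -0.087, 0.064) [207.77677401 219.51510065] [217.77496723 334.64228182]
(0.4265, -0.087, 0.137) [205.3073144  192.70405556] [210.86048031 259.57135556]
(0.4115, -0.087, 0.064) [201.48722071 219.66851503] [200.16421799 335.07184209]
(0.4415, -0.087, 0.064) [214.07436353 219.36010288] [235.4082179  334.20828806]
(0.427, -0.0855, 0.131) [205.78922972 194.65646686] [212.20984323 265.0381072 ]
top 0.18 12 [ 0.37  -0.08   0.181] [ 0.383 -0.073  0.188]
top 0.19 27 [ 0.365 -0.096  0.192] [ 0.491 -0.072  0.2  ]
top 0.2 123 [ 0.363 -0.098  0.2  ] [ 0.491 -0.074  0.209]
side 0.05 76 [ 0.401 -0.115  0.05 ] [ 0.453 -0.086  0.059]
side 0.06 89 [ 0.399 -0.115  0.06 ] [ 0.453 -0.086  0.07 ]
side 0.07 82 [ 0.4   -0.114  0.07 ] [ 0.452 -0.088  0.08 ]
side 0.08 87 [ 0.401 -0.115  0.08 ] [ 0.453 -0.087  0.09 ]
side 0.09 103 [ 0.399 -0.114  0.09 ] [ 0.453 -0.084  0.1  ]
side 0.1 114 [ 0.401 -0.11   0.1  ] [ 0.452 -0.086  0.11 ]
side 0.11 98 [ 0.396 -0.101  0.11 ] [ 0.454 -0.081  0.12 ]
side 0.12 135 [ 0.397 -0.102  0.12 ] [ 0.453 -0.071  0.13 ]
side 0.13 68 [ 0.396 -0.101  0.13 ] [ 0.454 -0.076  0.14 ]
side 0.14 61 [ 0.38  -0.101  0.141] [ 0.468 -0.085  0.15 ]
side 0.15 144 [ 0.377 -0.103  0.15 ] [ 0.476 -0.076  0.16 ]
side 0.16 107 [ 0.371 -0.105  0.16 ] [ 0.478 -0.074  0.17 ]
side 0.17 131 [ 0.367 -0.108  0.17 ] [ 0.483 -0.076  0.18 ]
side 0.18 159 [ 0.364 -0.106  0.18 ] [ 0.486 -0.08   0.19 ]
side 0.19 203 [ 0.362 -0.107  0.19 ] [ 0.491 -0.085  0.2  ]
side 0.2 270 [ 0.362 -0.109  0.2  ] [ 0.491 -0.072  0.21 ]
0.57 [[ 0.402 -0.114  0.002]
 [ 0.428 -0.106  0.068]
 [ 0.451 -0.086  0.129]]
```

View pics/top2.png

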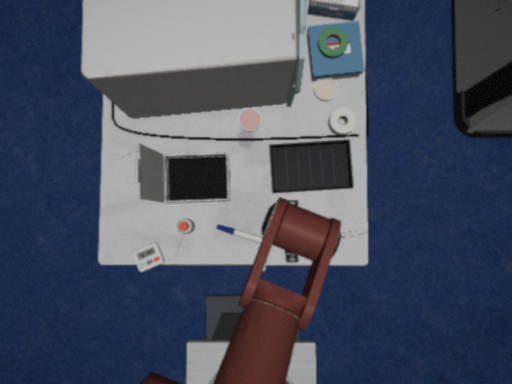

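Call:
{"fn": "step_arm", "kwargs": {"moves": [[0,0,0,0,0,0,0.0854],[0,0,0,0,0,0,0.0854],[0,0,0,0,0,0,0.0854],[0,0,0,0,0,0,0.0854],[0,0,0,0,0,0,0.0854]]}}

```text
time: 4.7
tool_pos: [0.4263, -0.0869, 0.064]
tool_rot: [-0.0, 0.709, 0.705, -0.0]
contact_force: [-0.5, -0.9, 0.1]
gripper_width: 0.999
```

```bash
python3 - <<'E'
from h import *
s=state(); print(s["tool_pos"],s["gripper_width"]*85.4,s["contact_force"],s["joint_pos"])
save("side","s3.png",(160,110,260,260),5)[0]
E
```

```text
[ 0.4263044  -0.08690215  0.06400837] 85.28462447809272 [-0.515364   -0.88726137  0.1025065 ] [-3.72486131e-01 -3.11654494e-01  2.16339543e+00  9.86960941e-06
  1.28987745e+00 -3.67517169e-01]
```

View pics/s3.png

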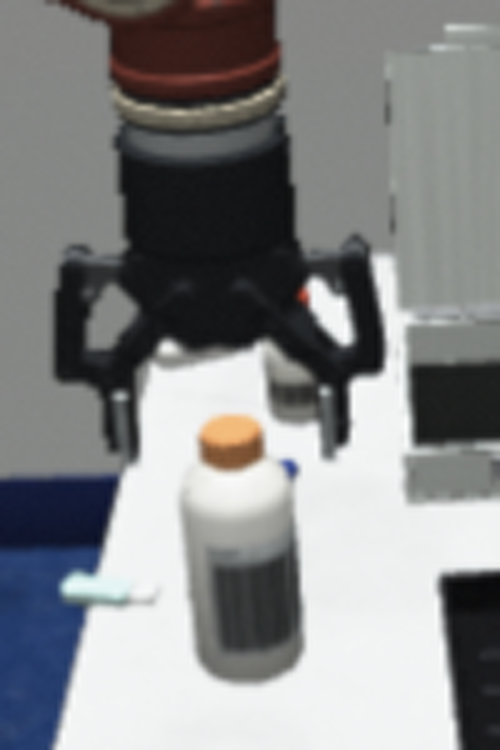

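```bash
cat >> h.py <<'E'
def allpts(n,d):
    V,U=np.mgrid[:384,:512];A=unproj(n,np.c_[U.ravel(),V.ravel()].astype(float),d.ravel());return A,d.ravel()>0
E
python3 - <<'E'
from h import *
p,d=grab_frame("side"); A,ok=allpts("side",d); dark=(p.max(2).ravel()<110)
for z0 in np.arange(.09,.26,.01):
    m=ok&(A[:,0]>.33)&(A[:,0]<.52)&(A[:,1]>-.16)&(A[:,1]<-.02)&(A[:,2]>z0)&(A[:,2]<z0+.01)
    l=A[m&(A[:,0]<.395)]; r=A[m&(A[:,0]>.458)]
    for q in (l,r):
        if len(q)>2: print(round(z0,3),len(q),"x",q[:,0].min().round(3),q[:,0].max().round(3),"y",np.percentile(q[:,1],[5,50]).round(3), end=" | ")
    c=A[m]; print("all x",c[:,0].min().round(3),c[:,0].max().round(3)) if len(c) else print()
g=p[190:206,178:190].max(2); print(g)
# tip pixels -> ray at y=-0.098
for uv in [(184,201.5),(226,201.5)]:
    P=unproj("side",[uv],[1.]); o=np.array(camera_info("side")["world_from_camera"])[:3,3]; r=P[0]-o; print(uv,o+r*((-.098-o[1])/r[1]))
E
```

```text
all x 0.399 0.453
all x 0.402 0.449
0.11 7 x 0.376 0.383 y [-0.098 -0.096] | 0.11 4 x 0.469 0.473 y [-0.097 -0.097] | all x 0.376 0.473
0.12 27 x 0.37 0.382 y [-0.098 -0.095] | 0.12 21 x 0.469 0.481 y [-0.099 -0.095] | all x 0.37 0.481
0.13 28 x 0.368 0.383 y [-0.098 -0.094] | 0.13 24 x 0.47 0.481 y [-0.1   -0.095] | all x 0.368 0.481
0.14 25 x 0.37 0.383 y [-0.1   -0.096] | 0.14 26 x 0.468 0.482 y [-0.099 -0.096] | all x 0.37 0.482
0.15 30 x 0.364 0.382 y [-0.099 -0.096] | 0.15 27 x 0.468 0.489 y [-0.1   -0.096] | all x 0.364 0.489
0.16 71 x 0.352 0.389 y [-0.101 -0.098] | 0.16 81 x 0.463 0.498 y [-0.101 -0.097] | all x 0.352 0.498
0.17 57 x 0.353 0.395 y [-0.104 -0.099] | 0.17 70 x 0.459 0.499 y [-0.103 -0.098] | all x 0.353 0.499
0.18 51 x 0.354 0.394 y [-0.105 -0.098] | 0.18 59 x 0.458 0.497 y [-0.105 -0.099] | all x 0.354 0.497
0.19 33 x 0.356 0.394 y [-0.101 -0.098] | 0.19 35 x 0.458 0.497 y [-0.101 -0.098] | all x 0.356 0.497
0.2 66 x 0.357 0.395 y [-0.1   -0.097] | 0.2 59 x 0.458 0.495 y [-0.1   -0.096] | all x 0.357 0.495
0.21 83 x 0.36 0.394 y [-0.1   -0.093] | 0.21 96 x 0.
[... 668 characters left out ...]
 34  39  79  98  68  38 112 224 243]
 [136 132  90  34  34  77  98  71  36  92 219 243]
 [135 131  91  36  32  72  95  73  37  84 217 243]
 [136 134 108  60  36  66  91  78  39  73 216 243]
 [136 135 129  87  38  59  89  77  41  72 215 243]
 [135 135 131  91  43  56  86  81  49  79 216 243]
 [136 136 133 108  85  89  98  91  60  94 219 242]
 [136 135 136 133 130 130 114 101  78 129 225 243]
 [136 136 136 135 136 134 117 123 127 179 233 243]
 [134 135 134 133 134 132 124 178 207 222 238 244]
 [126 125 125 124 123 125 148 221 240 242 243 244]
 [ 99  98  98  95  95 108 186 235 244 244 244 244]]
(184, 201.5) [ 0.37725965 -0.098       0.12156733]
(226, 201.5) [ 0.47342649 -0.098       0.11870903]
```

Call:
{"fn": "step_arm", "kwargs": {"moves": [[0,0.001,0.012,0,0,0,0.0854],[0,0,0.012,0,0,0,0.0854],[0,0,0.008,0,0,0,0.0854],[0,0,0.003,0,0,0,0.0854],[0,0,0,0,0,0,0.0854]]}}

```text
time: 5.3
tool_pos: [0.4265, -0.0866, 0.0279]
tool_rot: [-0.001, 0.709, 0.705, -0.0]
contact_force: [0.0, -0.0, 0.6]
gripper_width: 1.0
```

```bash
cat >> h.py <<'E'
def tips(xs=(.33,.52),ys=(-.16,-.02),name="t.png",crop=(160,110,260,260),s=5):
    p,d=save("side",name,crop,s); A,ok=allpts("side",d); dark=(p.max(2).ravel()<130)
    m=ok&dark&(A[:,0]>xs[0])&(A[:,0]<xs[1])&(A[:,1]>ys[0])&(A[:,1]<ys[1])
    return A,m,p,d
E
python3 - <<'E'
from h import *
s=state(); print(s["tool_pos"],s["contact_force"])
A,m,p,d=tips(name="s4.png")
for z0 in np.arange(.05,.16,.01):
    k=m&(A[:,2]>z0)&(A[:,2]<z0+.01); l=A[k&(A[:,0]<.392)]; r=A[k&(A[:,0]>.46)]
    print(round(z0,3),len(l),len(r),l[:,2].min().round(4) if len(l) else "", r[:,2].min().round(4) if len(r) else "")
E
```

```text
[ 0.42654361 -0.08661234  0.02791913] [ 0.03951394 -0.03100286  0.60337144]
0.05 0 0  
0.06 0 0  
0.07 0 0  
0.08 10 6 0.08 0.0847
0.09 27 20 0.09 0.09
0.1 26 25 0.1 0.1004
0.11 24 16 0.1102 0.1105
0.12 41 40 0.1201 0.1204
0.13 73 78 0.13 0.13
0.14 48 62 0.1401 0.1402
0.15 22 21 0.1503 0.1505
```

View pics/s4.png

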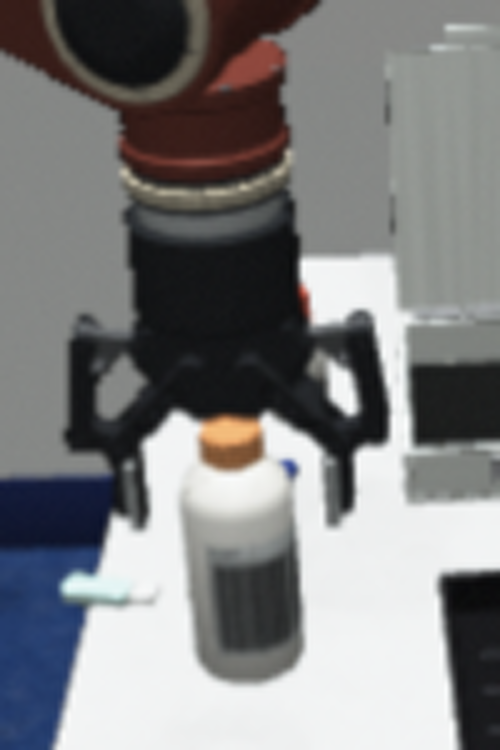

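Call:
{"fn": "step_arm", "kwargs": {"moves": [[0,0,0.004,0,0,0,0.0854],[0,0,0,0,0,0,0.06],[0,0,0,0,0,0,0.05],[0,0,0,0,0,0,0.04],[0,0,0,0,0,0,0.03],[0,0,0,0,0,0,0.02]]}}

```text
time: 5.95
tool_pos: [0.4277, -0.0871, 0.0256]
tool_rot: [0.0, 0.709, 0.705, 0.0]
contact_force: [-1.3, 0.5, 3.6]
gripper_width: 0.615
```

```bash
python3 - <<'E'
from h import *
s=state(); print(s["tool_pos"],s["gripper_width"]*85.4,s["contact_force"])
save("side","s5.png",(160,110,260,260),5)
E
```

```text
[ 0.42769709 -0.08711773  0.02555358] 52.50511620336331 [-1.28723154  0.45647105  3.62793407]
```

View pics/s5.png

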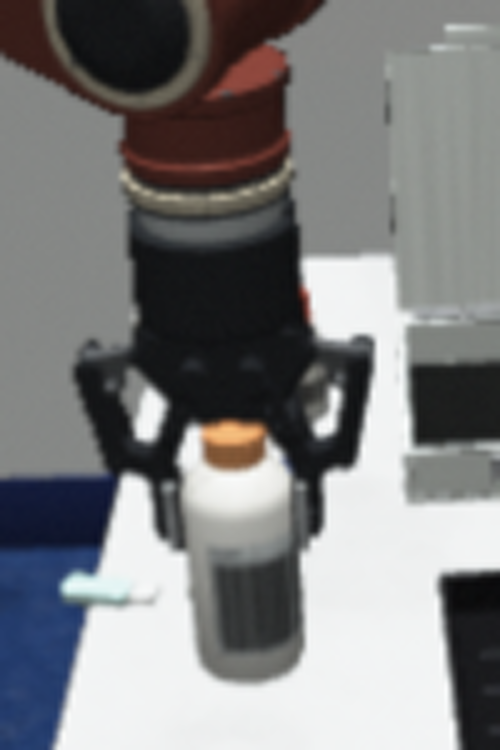

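```bash
python3 - <<'E'
from h import *
plan([((.428,-.087,.085),90,4,.02),((.590,-.2015,.085),90,9,.02),((.590,-.2015,.034),90,8,.02,1)])
E
```

```text
t 6.0 pos [ 0.4277 -0.0871  0.0256] F [-0.4 -0.4  2.5] w 52.6
[0,0,-0.015,0,0,0,0.02],
[0,0,-0.015,0,0,0,0.02],
[0,0,-0.015,0,0,0,0.02],
[0,0,-0.014,0,0,0,0.02],
 -> end [ 0.4277 -0.0871  0.0846] err mm [0.3 0.1 0.4] rot deg 0.29
[-0.013,0.018,0,0,0,0,0.02],
[-0.012,0.018,0,0,0,0,0.02],
[-0.013,0.018,0,0,0,0,0.02],
[-0.012,0.018,0,0,0,0,0.02],
[-0.013,0.018,0,0,0,0,0.02],
[-0.013,0.019,0,0,0,0,0.02],
[-0.012,0.018,0,0,0,0,0.02],
[-0.013,0.018,0,0,0,0,0.02],
[-0.013,0.018,0,0,0,0,0.02],
 -> end [ 0.5901 -0.2019  0.0848] err mm [-0.1  0.4  0.2] rot deg 0.29
[0,0,0.01,0,0,0,0.02],
[0,0,0.009,0,0,0,0.02],
[0,0,0.009,0,0,0,0.02],
[0,0,0.008,0,0,0,0.02],
[0,0,0.006,0,0,0,0.02],
[0,0,0.005,0,0,0,0.02],
[0,0,0.003,0,0,0,0.02],
[0,0,0.001,0,0,0,0.02],
 -> end [ 0.5901 -0.2019  0.0338] err mm [-0.1  0.4  0.2] rot deg 0.29
```

Call:
{"fn": "step_arm", "kwargs": {"moves": [[0,0,-0.01,0,0,0,0.02],[0,0,-0.015,0,0,0,0.02],[0,0,-0.02,0,0,0,0.02],[0,0,-0.015,0,0,0,0.02],[-0.006,0.009,0,0,0,0,0.02],[-0.013,0.018,0,0,0,0,0.02],[-0.016,0.023,0,0,0,0,0.02],[-0.016,0.023,0,0,0,0,0.02]]}}

```text
time: 6.8
tool_pos: [0.5004, -0.1387, 0.0835]
tool_rot: [-0.001, 0.709, 0.705, -0.0]
contact_force: [-0.8, 1.1, -2.8]
gripper_width: 0.617
```

Call:
{"fn": "step_arm", "kwargs": {"moves": [[-0.016,0.023,0,0,0,0,0.02],[-0.016,0.023,0,0,0,0,0.02],[-0.016,0.022,0,0,0,0,0.02],[-0.01,0.014,0,0,0,0,0.02],[-0.005,0.007,0,0,0,0,0.02],[0,0,0,0,0,0,0.02]]}}

```text
time: 7.4
tool_pos: [0.5887, -0.2021, 0.0836]
tool_rot: [-0.001, 0.709, 0.705, -0.0]
contact_force: [-0.2, 0.3, -3.0]
gripper_width: 0.615
```

```bash
python3 - <<'E'
from h import *
s=state(); print(s["time"],s["tool_pos"],s["gripper_width"]*85.4,s["contact_force"])
p,d=save("side","s6.png",(180,110,340,310),3)
c=cut_out("side","wide_bottle_mid")
for k in c[:1]: print(k["conf"]); q=cloud("side",k["mask"],d); print(np.percentile(q,[1,50,99],axis=0).round(3))
E
```

```text
7.4 [ 0.58872909 -0.20208347  0.08362833] 52.52162563910891 [-0.19442922  0.28612303 -3.01053118]
0.7
[[ 0.561 -0.228  0.063]
 [ 0.586 -0.221  0.129]
 [ 0.614 -0.197  0.188]]
```

View pics/s6.png

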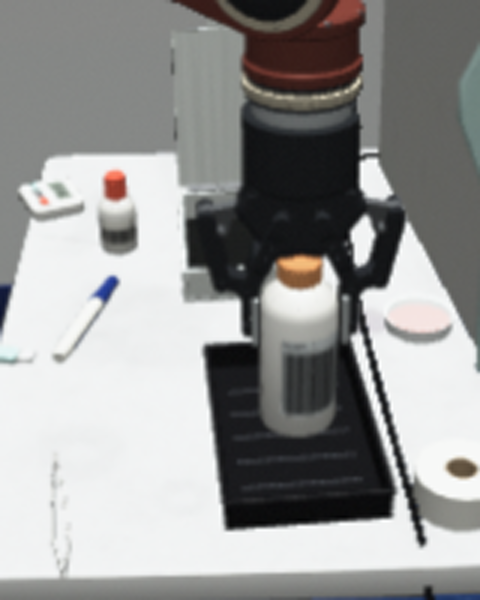

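Call:
{"fn": "step_arm", "kwargs": {"moves": [[0,0,0.008,0,0,0,0.02],[0,0,0.012,0,0,0,0.02],[0,0,0.012,0,0,0,0.02],[0,0,0.008,0,0,0,0.02],[0,0,0.006,0,0,0,0.02],[0,0,0.003,0,0,0,0.02],[0,0,0.001,0,0,0,0.02],[0,0,0.001,0,0,0,0.02]]}}

```text
time: 8.3
tool_pos: [0.5891, -0.2019, 0.0344]
tool_rot: [0.0, 0.709, 0.705, 0.0]
contact_force: [0.4, 0.2, -2.5]
gripper_width: 0.618
```

Call:
{"fn": "step_arm", "kwargs": {"moves": [[0,0,0.001,0,0,0,0.02],[0,0,0.001,0,0,0,0.02]]}}

```text
time: 8.5
tool_pos: [0.5891, -0.2019, 0.0324]
tool_rot: [0.0, 0.709, 0.705, 0.0]
contact_force: [0.6, 0.2, -2.6]
gripper_width: 0.612
```

Call:
{"fn": "step_arm", "kwargs": {"moves": [[0,0,0.001,0,0,0,0.02],[0,0,0.001,0,0,0,0.02]]}}

```text
time: 8.7
tool_pos: [0.5888, -0.2017, 0.0301]
tool_rot: [0.0, 0.709, 0.705, 0.0]
contact_force: [-0.1, 0.3, -2.9]
gripper_width: 0.617
```

Call:
{"fn": "step_arm", "kwargs": {"moves": [[0,0,0.0005,0,0,0,0.02],[0,0,0.0005,0,0,0,0.02]]}}

```text
time: 8.9
tool_pos: [0.5888, -0.2018, 0.0296]
tool_rot: [-0.0, 0.709, 0.705, -0.0]
contact_force: [-1.5, 0.3, 3.1]
gripper_width: 0.612
```

Call:
{"fn": "step_arm", "kwargs": {"moves": [[0,0,0,0,0,0,0.056],[0,0,0,0,0,0,0.062],[0,0,0,0,0,0,0.075],[0,0,0,0,0,0,0.08],[0,0,-0.01,0,0,0,0.08],[0,0,-0.03,0,0,0,0.08],[0,0,-0.04,0,0,0,0.08],[0,0,-0.04,0,0,0,0.08]]}}

```text
time: 9.7
tool_pos: [0.5884, -0.2015, 0.1506]
tool_rot: [-0.0, 0.709, 0.705, -0.0]
contact_force: [1.0, -0.5, -0.5]
gripper_width: 0.94
```

```bash
python3 - <<'E'
from h import *
p,d=save("side","s7.png",(130,110,330,310),2.5)
c=cut_out("side","wide_bottle_mid")
for k in c[:1]: print(k["conf"]); q=cloud("side",k["mask"],d); print(np.percentile(q,[1,50,99],axis=0).round(3))
# small bottle at true (.4365,.1625): reported z = true-.039
plan([((.436,.161,.13),90,12,.075),((.436,.161,-.020),90,8,.075,1)])
E
```

```text
0.74
[[ 0.562 -0.228  0.009]
 [ 0.587 -0.22   0.079]
 [ 0.613 -0.194  0.134]]
t 9.8 pos [ 0.5931 -0.2038  0.1584] F [ 0.9 -0.6  1.2] w 79.7
[0.03,-0.013,0.002,0,0,0,0.075],
[0.031,-0.014,0.002,0,0,0,0.075],
[0.03,-0.013,0.002,0,0,0,0.075],
[0.03,-0.013,0.002,0,0,0,0.075],
[0.031,-0.013,0.002,0.01,0,0,0.075],
[0.03,-0.014,0.002,0,0,0,0.075],
[0.03,-0.013,0.002,0,0,0,0.075],
[0.031,-0.013,0.002,0,0,0,0.075],
[0.03,-0.013,0.003,0,0,0,0.075],
[0.03,-0.014,0.002,0,0.01,0,0.075],
[0.031,-0.013,0.002,0,0,0,0.075],
[0.03,-0.013,0.003,0,0,0,0.075],
 -> end [0.4361 0.1609 0.1296] err mm [-0.1  0.1  0.4] rot deg 0.4
[0,0,0.029,0,0,0,0.075],
[0,0,0.028,0,0,0,0.075],
[0,0,0.026,0,0,0,0.075],
[0,0,0.023,0,0,0,0.075],
[0,0,0.018,0,0,0,0.075],
[0,-0.001,0.014,0,0,0,0.075],
[0,0,0.009,0,0,0,0.075],
[0,0,0.003,0,0,0,0.075],
 -> end [ 0.4356  0.1615 -0.0204] err mm [ 0.4 -0.5  0.4] rot deg 0.4
```

View pics/s7.png

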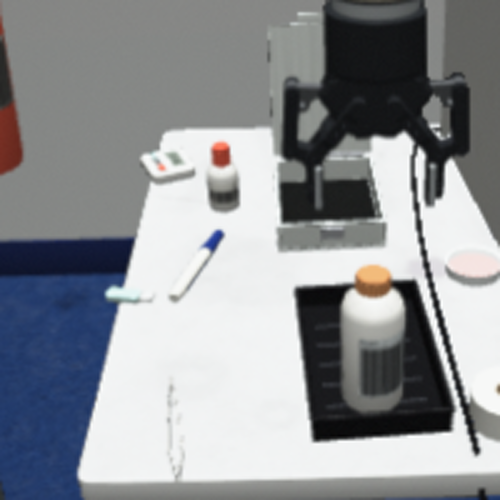

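Call:
{"fn": "step_arm", "kwargs": {"moves": [[0.02,-0.008,0.002,0,0,0,0.06],[0.035,-0.015,0.002,0,0,0,0.06],[0.04,-0.018,0.002,0,0,0,0.06],[0.04,-0.018,0.002,0,0,0,0.06],[0.04,-0.018,0.003,0,0,0,0.06],[0.04,-0.018,0.003,0,0,0,0.06],[0.04,-0.018,0.003,0,0,0,0.06],[0.04,-0.017,0.003,0,0,0,0.06]]}}

```text
time: 10.6
tool_pos: [0.4592, 0.0953, 0.1292]
tool_rot: [0.0, 0.709, 0.705, 0.0]
contact_force: [1.1, 0.7, -0.0]
gripper_width: 0.702
```

Call:
{"fn": "step_arm", "kwargs": {"moves": [[0.035,-0.015,0.003,0,0,0,0.06],[0.02,-0.008,0.003,0,0,0,0.06],[0.01,-0.003,0.003,0,0,0,0.06],[0,0,0,0,0,0,0.06]]}}

```text
time: 11.0
tool_pos: [0.434, 0.1597, 0.1196]
tool_rot: [-0.0, 0.708, 0.706, -0.0]
contact_force: [-0.4, -1.5, 0.3]
gripper_width: 0.707
```

```bash
python3 - <<'E'
from h import *
save("side","s8.png",(150,60,300,260),3)
plan([((.436,.161,.03),90,5,.06),((.436,.161,-.022),90,5,.06,1)])
E
```

```text
t 11.05 pos [0.4345 0.1589 0.1199] F [-0.2  0.3 -0.4] w 59.5
[0,0,0.018,0,0,0,0.06],
[0.001,0.001,0.018,0,0,0,0.06],
[0,0,0.018,0,0,0,0.06],
[0.001,0,0.018,0,0,0,0.06],
[0,0,0.018,0,0,0,0.06],
 -> end [0.4355 0.1609 0.0299] err mm [0.5 0.1 0.1] rot deg 0.24
[0,0,0.016,0,0,0,0.06],
[0,0,0.014,0,0,0,0.06],
[0,0,0.012,0,0,0,0.06],
[0,0,0.007,0,0,0,0.06],
[0,0,0.003,0,0,0,0.06],
 -> end [ 0.4355  0.1608 -0.0221] err mm [0.5 0.2 0.1] rot deg 0.24
```

View pics/s8.png

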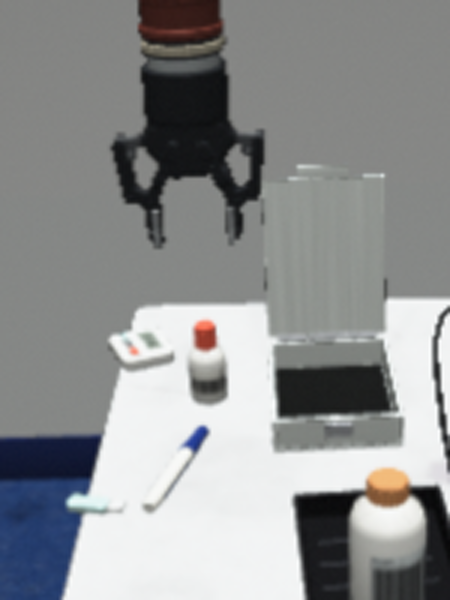

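Call:
{"fn": "step_arm", "kwargs": {"moves": [[0,0,0.018,0,0,0,0.06],[0.001,0.001,0.022,0,0,0,0.06],[0,0,0.022,0,0,0,0.06],[0.001,0.001,0.018,0,0,0,0.06],[0,0,0.01,0,0,0,0.06],[0,0,0,0,0,0,0.06]]}}

```text
time: 11.65
tool_pos: [0.4358, 0.1599, 0.0286]
tool_rot: [-0.001, 0.709, 0.705, -0.001]
contact_force: [-0.2, 0.2, 0.6]
gripper_width: 0.704
```

```bash
python3 - <<'E'
from h import *
p,d=save("side","s9.png",(180,110,260,210),6); s=state(); print(s["tool_pos"])
A,ok=allpts("side",d); m=ok&(p.max(2).ravel()<130)&(abs(A[:,1]-.15)<.03)
for nm,a,b in(("L",.38,.418),("R",.456,.49)):
    q=A[m&(A[:,0]>a)&(A[:,0]<b)&(A[:,2]>.03)&(A[:,2]<.15)]; print(nm,len(q),np.sort(q[:,2])[:6].round(4),q[:,1].min(),q[:,0].min(),q[:,0].max())
E
```

```text
[0.4366586  0.16027964 0.02981984]
L 162 [0.0732 0.0744 0.0773 0.0775 0.0781 0.0783] 0.13765292122300143 0.38024047435754016 0.41708429662544505
R 149 [0.0781 0.0793 0.0793 0.0817 0.083  0.084 ] 0.13819634666269642 0.4577954587956669 0.4885075206577594
```

View pics/s9.png

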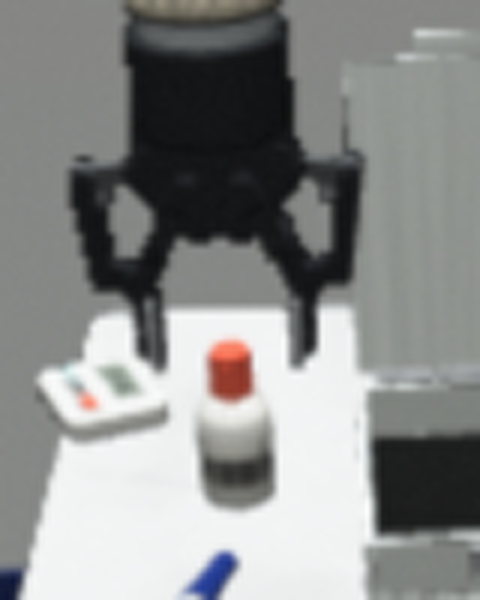

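Call:
{"fn": "step_arm", "kwargs": {"moves": [[0,0,0.012,0,0,0,0.06],[0,0,0.015,0,0,0,0.06],[0,0,0.013,0,0,0,0.06],[0,0,0.008,0,0,0,0.06],[0,0,0.003,0,0,0,0.06],[0,0,0,0,0,0,0.06]]}}

```text
time: 12.3
tool_pos: [0.4363, 0.161, -0.0214]
tool_rot: [-0.0, 0.709, 0.705, -0.0]
contact_force: [-0.2, -0.1, 0.2]
gripper_width: 0.705
```

Call:
{"fn": "step_arm", "kwargs": {"moves": [[0,0,0,0,0,0,0.04],[0,0,0,0,0,0,0.02],[0,0,0,0,0,0,0.01],[0,0,0,0,0,0,0.01],[0,0,0,0,0,0,0.01]]}}

```text
time: 12.8
tool_pos: [0.4375, 0.1613, -0.02]
tool_rot: [0.001, 0.709, 0.705, 0.001]
contact_force: [0.6, 0.0, 5.8]
gripper_width: 0.415
```

```bash
python3 - <<'E'
from h import *
p,d=save("side","s10.png",(180,110,260,210),6)
plan([((.4365,.1605,.06),90,4,.01),((.584,-.099,.06),90,9,.01)])
E
```

```text
t 12.85 pos [ 0.4375  0.1613 -0.02  ] F [ 0.8 -0.4  5.4] w 35.6
[0,0,-0.02,0,0,0,0.01],
[0,0,-0.02,0,0,0,0.01],
[-0.001,-0.001,-0.02,0,0,0,0.01],
[0,0,-0.02,0,0,-0.01,0.01],
 -> end [0.4364 0.1602 0.06  ] err mm [0.1 0.3 0. ] rot deg 0.3
[-0.029,0.016,0,0,0,0,0.01],
[-0.029,0.017,0,0,0,0,0.01],
[-0.029,0.016,0,0,0,0,0.01],
[-0.029,0.016,0,0,0,0,0.01],
[-0.028,0.016,0,0,0,0,0.01],
[-0.029,0.017,0,0,0,0,0.01],
[-0.029,0.016,0,0,0,0,0.01],
[-0.029,0.016,0,0,0,0,0.01],
[-0.029,0.016,0,0,0,0,0.01],
 -> end [ 0.5837 -0.099   0.0601] err mm [ 0.3  0.  -0.1] rot deg 0.3
```

View pics/s10.png

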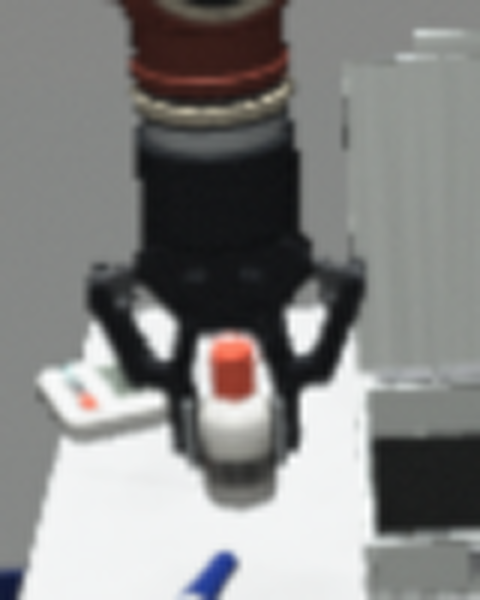

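Call:
{"fn": "step_arm", "kwargs": {"moves": [[0,0,-0.008,0,0,0,0.01],[0,0,-0.02,0,0,0,0.01],[0,0,-0.025,0,0,0,0.01],[0,0,-0.025,0,0,0,0.01],[-0.01,0.005,-0.002,0,0,0,0.01],[-0.025,0.013,0,0,0,0,0.01],[-0.035,0.02,0,0,0,0,0.01],[-0.035,0.02,0,0,0,0,0.01]]}}

```text
time: 13.65
tool_pos: [0.4934, 0.0542, 0.0573]
tool_rot: [-0.001, 0.709, 0.706, -0.001]
contact_force: [0.3, -0.2, -1.2]
gripper_width: 0.416
```

Call:
{"fn": "step_arm", "kwargs": {"moves": [[-0.035,0.02,0,0,0,0,0.01],[-0.035,0.02,0,0,0,0,0.01],[-0.035,0.02,0,0,0,0,0.01],[-0.03,0.016,0,0,0,0,0.01],[-0.015,0.009,0,0,0,0,0.01],[-0.006,0.003,0,0,0,0,0.01],[0,0,0,0,0,0,0.01]]}}

```text
time: 14.35
tool_pos: [0.5805, -0.1008, 0.0579]
tool_rot: [-0.001, 0.709, 0.705, -0.0]
contact_force: [-0.0, 0.1, -0.5]
gripper_width: 0.415
```

```bash
python3 - <<'E'
from h import *
p,d=save("side","s11.png",(180,110,340,310),3)
plan([((.584,-.099,-.012),90,8,.01,1)])
E
```

```text
t 14.4 pos [ 0.5803 -0.1     0.0581] F [ 0.1 -0.5 -1.1] w 35.5
[0,0.001,0.014,0,0,0,0.01],
[0,0,0.013,0,0,0,0.01],
[0.001,0.001,0.012,0,0,0,0.01],
[0,0.001,0.011,0,0,0,0.01],
[0,0,0.008,0,0,0,0.01],
[0,0.001,0.007,0,0,0,0.01],
[0,0,0.004,0,0,0,0.01],
[0,0,0.001,0,0,0,0.01],
 -> end [ 0.5842 -0.0989 -0.0119] err mm [-0.2 -0.1 -0.1] rot deg 0.3
```

View pics/s11.png

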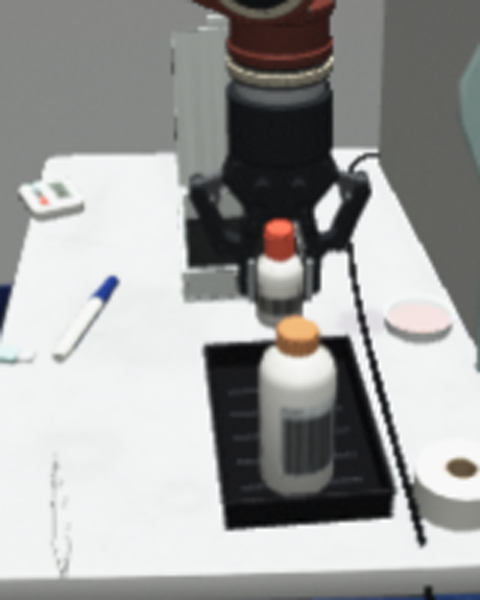

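Call:
{"fn": "step_arm", "kwargs": {"moves": [[0,0.001,0.01,0,0,0,0.01],[0,0,0.015,0,0,0,0.01],[0.001,0.001,0.015,0,0,0,0.01],[0,0.001,0.013,0,0,0,0.01],[0,0,0.009,0,0,0,0.01],[0,0.001,0.005,0,0,0,0.01],[0,0,0.002,0,0,0,0.01],[0,0,0.001,0,0,0,0.01]]}}

```text
time: 15.2
tool_pos: [0.5856, -0.0998, -0.0109]
tool_rot: [0.0, 0.709, 0.705, 0.0]
contact_force: [0.1, 0.1, -0.5]
gripper_width: 0.418
```

Call:
{"fn": "step_arm", "kwargs": {"moves": [[0,0,0.001,0,0,0,0.01],[0,0,0.001,0,0,0,0.01]]}}

```text
time: 15.4
tool_pos: [0.5858, -0.0999, -0.0124]
tool_rot: [0.001, 0.709, 0.705, 0.0]
contact_force: [-0.4, -0.2, -0.3]
gripper_width: 0.415
```

Call:
{"fn": "step_arm", "kwargs": {"moves": [[0,0,0.001,0,0,0,0.01],[0,0,0.001,0,0,0,0.01]]}}

```text
time: 15.6
tool_pos: [0.5854, -0.0998, -0.0148]
tool_rot: [0.0, 0.709, 0.705, 0.0]
contact_force: [0.7, -0.3, 0.1]
gripper_width: 0.416
```

Call:
{"fn": "step_arm", "kwargs": {"moves": [[0,0,0.0005,0,0,0,0.01],[0,0,0.0005,0,0,0,0.01]]}}

```text
time: 15.8
tool_pos: [0.5852, -0.0997, -0.016]
tool_rot: [0.0, 0.709, 0.705, 0.0]
contact_force: [-0.8, -0.5, 3.8]
gripper_width: 0.413
```

Call:
{"fn": "step_arm", "kwargs": {"moves": [[0,0,0,0,0,0,0.039],[0,0,0,0,0,0,0.045],[0,0,0,0,0,0,0.058],[0,0,0,0,0,0,0.058],[0,0,-0.01,0,0,0,0.058],[0,0,-0.03,0,0,0,0.058],[0,0,-0.04,0,0,0,0.058],[0,0,-0.04,0,0,0,0.058]]}}

```text
time: 16.6
tool_pos: [0.5848, -0.0995, 0.1056]
tool_rot: [-0.0, 0.709, 0.705, -0.0]
contact_force: [0.9, 0.3, -0.2]
gripper_width: 0.682
```

```bash
python3 - <<'E'
from h import *
save("side","s12.png",(130,60,330,310),2.4)
grab_frame("side"); plan([((.4165,.024,.03),72.8,9,.05),((.4165,.024,-.034),72.8,6,.045,1)])
E
```

```text
t 16.7 pos [ 0.5903 -0.1011  0.1129] F [-0.1 -0.1  0.3] w 58.1
[0.014,-0.02,0.009,0,0,0.03,0.05],
[0.013,-0.019,0.009,0,0,0.04,0.05],
[0.013,-0.021,0.009,0,0,0.03,0.05],
[0.011,-0.021,0.009,0.01,0,0.03,0.05],
[0.012,-0.021,0.009,0,0,0.03,0.05],
[0.01,-0.021,0.009,0,0,0.04,0.05],
[0.01,-0.022,0.009,0,0,0.03,0.05],
[0.009,-0.022,0.009,0,0,0.03,0.05],
[0.008,-0.022,0.009,0,0,0.04,0.05],
 -> end [0.4166 0.0236 0.0301] err mm [-0.1  0.4 -0.1] rot deg 0.38
[0,0,0.017,0,0,0,0.045],
[0,0,0.015,0,0,0,0.045],
[0,0,0.013,0,0,0,0.045],
[0,0,0.01,0,0,0,0.045],
[0,0,0.007,0,0,0,0.045],
[0,0,0.002,0,0,0,0.045],
 -> end [ 0.4168  0.0235 -0.0339] err mm [-0.3  0.5 -0.1] rot deg 0.38
```

View pics/s12.png

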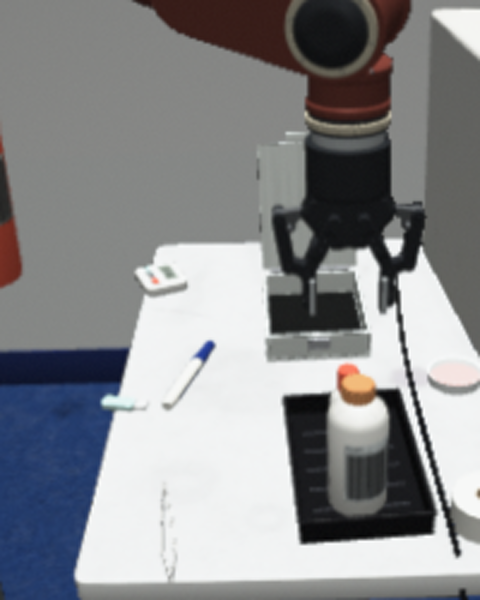

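Call:
{"fn": "step_arm", "kwargs": {"moves": [[0.014,-0.02,0,0,0,0.03,0.045],[0.013,-0.019,0.005,0,0,0.04,0.045],[0.013,-0.021,0.01,0,0,0.03,0.045],[0.011,-0.021,0.013,0.01,0,0.03,0.045],[0.012,-0.021,0.013,0,0,0.03,0.045],[0.01,-0.021,0.013,0,0,0.04,0.045],[0.01,-0.022,0.013,0,0,0.03,0.045],[0.009,-0.022,0.01,0,0,0.03,0.045]]}}

```text
time: 17.5
tool_pos: [0.4283, 0.0125, 0.0271]
tool_rot: [-0.004, 0.795, 0.607, -0.004]
contact_force: [0.1, -0.7, -0.9]
gripper_width: 0.523
```

Call:
{"fn": "step_arm", "kwargs": {"moves": [[0.008,-0.022,0.005,0,0,0.04,0.045],[0,0,0,0,0,0,0.045]]}}

```text
time: 17.7
tool_pos: [0.4073, 0.0267, 0.0214]
tool_rot: [-0.005, 0.806, 0.592, -0.005]
contact_force: [1.2, 0.3, -0.8]
gripper_width: 0.527
```

```bash
python3 - <<'E'
from h import *
save("side","s13.png",(150,110,270,260),4)
grab_frame("top"); plan([((.4165,.024,-.034),72.8,6,.045,1)])
E
```

```text
t 17.8 pos [0.4107 0.0254 0.0234] F [ 1.2  0.8 -0.7] w 45.1
[0,0.002,0.015,0,0,0,0.045],
[0,0.001,0.014,0,0,0,0.045],
[0,0.002,0.012,-0.01,0,0,0.045],
[0,0.001,0.009,0,0,0,0.045],
[0,0,0.005,0,0,0,0.045],
[0,0,0.002,0,0,0,0.045],
 -> end [ 0.4161  0.0237 -0.0337] err mm [ 0.4  0.3 -0.3] rot deg 0.25
```

View pics/s13.png

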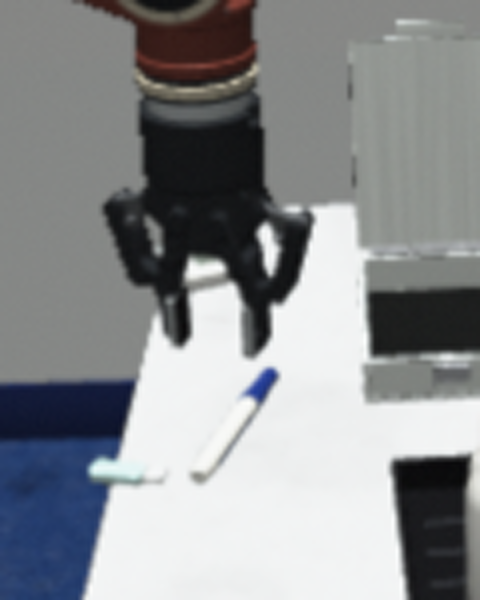

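Call:
{"fn": "step_arm", "kwargs": {"moves": [[0,0.002,0.012,0,0,0,0.045],[0,0.001,0.014,0,0,0,0.045],[0,0.002,0.013,-0.01,0,0,0.045],[0,0.001,0.01,0,0,0,0.045],[0,0,0.005,0,0,0,0.045],[0,0,0.002,0,0,0,0.045],[0,0,0,0,0,0,0.045]]}}

```text
time: 18.5
tool_pos: [0.4159, 0.0236, -0.033]
tool_rot: [0.001, 0.806, 0.591, -0.001]
contact_force: [0.3, 0.0, -0.0]
gripper_width: 0.527
```

```bash
python3 - <<'E'
from h import *
save("side","s14.png",(150,110,270,260),4)
plan([((.4165,.024,-.034),72.8,1,.045,1)])
E
```

```text
t 18.55 pos [ 0.4161  0.0236 -0.0327] F [-0.3 -0.8  0.4] w 45.0
[0.001,0,0.001,0,0,0,0.045],
 -> end [ 0.4164  0.0245 -0.0337] err mm [ 0.1 -0.5 -0.3] rot deg 0.3
```

View pics/s14.png

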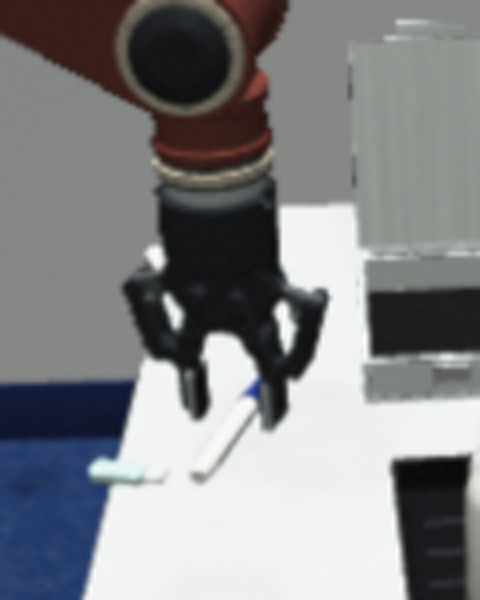

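Call:
{"fn": "step_arm", "kwargs": {"moves": [[0.001,0,0.001,0,0,0,0.03],[0,0,0,0,0,0,0.015],[0,0,0,0,0,0,0.005],[0,0,0,0,0,0,0],[0,0,0,0,0,0,0],[0,0,0,0,0,0,0]]}}

```text
time: 19.15
tool_pos: [0.4167, 0.0246, -0.0333]
tool_rot: [0.001, 0.806, 0.591, -0.0]
contact_force: [-0.8, 0.0, 6.0]
gripper_width: 0.147
```

```bash
python3 - <<'E'
from h import *
plan([((.4165,.024,.04),72.8,5,.0),((.573,.1345,.04),92,10,.0),((.573,.1345,-.026),92,8,0,1)])
E
```

```text
t 19.15 pos [ 0.4167  0.0246 -0.0333] F [-0.8  0.   6. ] w 12.6
[0,0,-0.015,0,0,0,0],
[0,0,-0.014,0,0,0,0],
[0,0,-0.015,0,0,0,0],
[-0.001,0,-0.015,0,0,0,0],
[0,0,-0.014,0,0,0,0],
 -> end [0.4163 0.0238 0.0397] err mm [0.2 0.2 0.3] rot deg 0.3
[0.015,0.012,0,0,0,-0.03,0],
[0.015,0.012,0,0,0,-0.04,0],
[0.015,0.012,0,0,0,-0.03,0],
[0.014,0.013,0,0,0,-0.04,0],
[0.013,0.014,0,0,0,-0.03,0],
[0.013,0.014,0,0,0,-0.03,0],
[0.013,0.015,0,0,0,-0.04,0],
[0.012,0.014,0,0,0,-0.03,0],
[0.012,0.016,0,0,0,-0.04,0],
[0.011,0.015,0,0,0,-0.03,0],
 -> end [0.5726 0.135  0.0396] err mm [ 0.4 -0.5  0.4] rot deg 0.12
[0,0,0.013,0,0,0,0],
[0,0,0.012,0,0,0,0],
[0,0,0.011,0,0,0,0],
[0,0,0.01,0,0,0,0],
[0,0,0.009,0,0,0,0],
[0,0,0.006,0,0,0,0],
[0,0,0.003,0,0,0,0],
[0,0,0.002,0,0,0,0],
 -> end [ 0.5726  0.1349 -0.0264] err mm [ 0.4 -0.4  0.4] rot deg 0.12
```

Call:
{"fn": "step_arm", "kwargs": {"moves": [[0,0,-0.01,0,0,0,0],[0,0,-0.02,0,0,0,0],[0,0,-0.025,0,0,0,0],[0,0,-0.018,0,0,0,0],[0.01,0.008,0,0,0,-0.02,0],[0.02,0.016,0,0,0,-0.04,0],[0.02,0.016,0,0,0,-0.05,0],[0.02,0.018,0,0,0,-0.05,0]]}}

```text
time: 19.95
tool_pos: [0.4897, 0.0787, 0.0389]
tool_rot: [0.0, 0.756, 0.655, -0.001]
contact_force: [0.4, -1.1, 0.1]
gripper_width: 0.148
```

Call:
{"fn": "step_arm", "kwargs": {"moves": [[0.019,0.02,0,0,0,-0.05,0],[0.018,0.021,0,0,0,-0.05,0],[0.014,0.02,0,0,0,-0.05,0],[0.008,0.012,0,0,0,-0.02,0],[0.003,0.004,0,0,0,-0.01,0],[0,0,0,0,0,0,0]]}}

```text
time: 20.55
tool_pos: [0.5709, 0.1345, 0.0386]
tool_rot: [0.0, 0.695, 0.719, -0.001]
contact_force: [0.7, 0.5, 0.3]
gripper_width: 0.153
```

```bash
python3 - <<'E'
from h import *
p,d=save("side","s15.png",(190,80,320,220),4); q,dt=save("top","t15.png")
plan([((.573,.1345,-.0265),92,8,0,1)])
for n,D in(("side",d),("top",dt)):
  for k in cut_out(n,"marker_mid")[:1]:
    c=cloud(n,k["mask"],D); print(n,k["conf"],np.percentile(c,[2,50,98],axis=0).round(3)); 
    print(cv2.minAreaRect(c[:,:2].astype(np.float32)))
E
```

```text
t 20.65 pos [0.5703 0.134  0.0384] F [-0.2  0.5 -0.6] w 12.7
[0,0.001,0.013,0,0,0,0],
[0,0,0.012,0,0,0,0],
[0,0.001,0.011,0,0,0,0],
[0,0,0.01,0,0,0,0],
[0,0,0.008,0,0,0,0],
[0.001,0.001,0.006,0,0,0,0],
[0,0,0.004,0,0,0,0],
[0,0,0.001,0,0,0,0],
 -> end [ 0.5731  0.1349 -0.0266] err mm [-0.1 -0.4  0.1] rot deg 0.15
side 0.48 [[0.566 0.063 0.076]
 [0.571 0.093 0.084]
 [0.579 0.166 0.087]]
((0.5723809003829956, 0.11884251236915588), (0.013544229790568352, 0.11500302702188492), 0.14917396008968353)
top 0.52 [[0.567 0.067 0.08 ]
 [0.572 0.082 0.086]
 [0.579 0.098 0.091]]
((0.5729228854179382, 0.08259677141904831), (0.013520796783268452, 0.03134620934724808), 4.652002811431885)
```

View pics/s15.png

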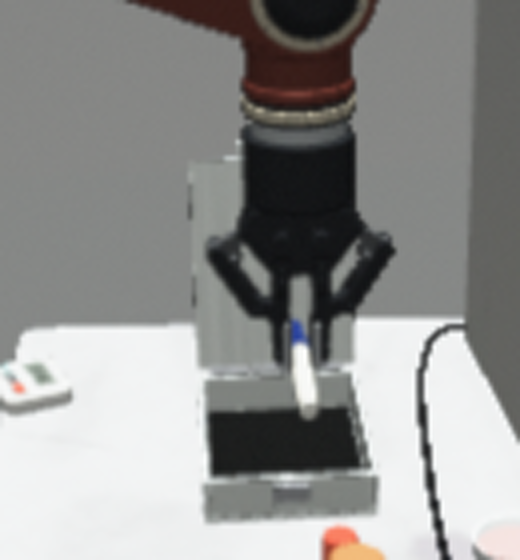

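View pics/t15.png

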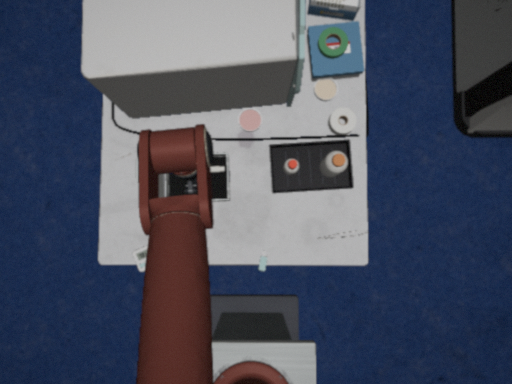

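Call:
{"fn": "step_arm", "kwargs": {"moves": [[0.002,0.001,0.012,0,0,0,0],[0.001,0.001,0.014,0,0,0,0],[0,0.001,0.012,0,0,0,0],[0,0,0.01,0,0,0,0],[0,0,0.008,0,0,0,0],[0,0,0.005,0,0,0,0],[0,0,0.002,0,0,0,0],[0,0,0.001,0,0,0,0]]}}

```text
time: 21.55
tool_pos: [0.5742, 0.1374, -0.0252]
tool_rot: [0.001, 0.695, 0.719, -0.001]
contact_force: [-0.3, -0.3, -0.9]
gripper_width: 0.149
```

Call:
{"fn": "step_arm", "kwargs": {"moves": [[0,0,0.001,0,0,0,0],[0,0,0.001,0,0,0,0]]}}

```text
time: 21.75
tool_pos: [0.5745, 0.1374, -0.0268]
tool_rot: [0.001, 0.695, 0.719, -0.0]
contact_force: [-0.5, 0.6, -1.2]
gripper_width: 0.149
```

```bash
python3 - <<'E'
from h import *
p,d=save("side","s16.png",(190,80,320,220),4); print(state()["tool_pos"],state()["contact_force"])
E
```

```text
[ 0.5743074   0.13735043 -0.02697782] [-0.07108726 -0.09352547 -0.22001275]
```

View pics/s16.png

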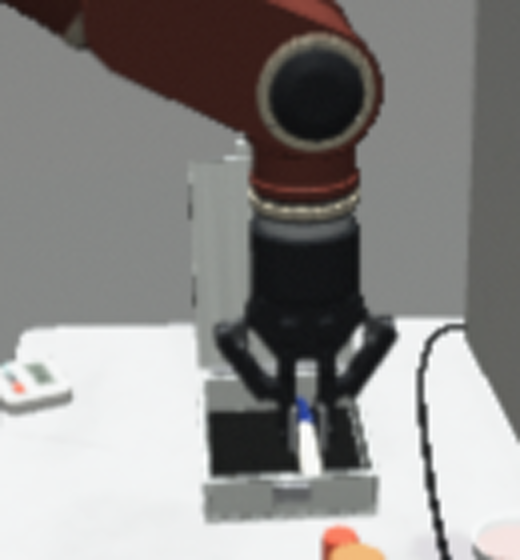

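Call:
{"fn": "step_arm", "kwargs": {"moves": [[0,0,0.001,0,0,0,0],[0,0,0.001,0,0,0,0]]}}

```text
time: 22.0
tool_pos: [0.5742, 0.1373, -0.0291]
tool_rot: [0.001, 0.695, 0.719, -0.001]
contact_force: [0.4, -0.2, 0.0]
gripper_width: 0.151
```

Call:
{"fn": "step_arm", "kwargs": {"moves": [[0,0,0,0,0,0,0.02],[0,0,0,0,0,0,0.03],[0,0,0,0,0,0,0.03],[0,0,-0.008,0,0,0,0.03],[0,0,-0.025,0,0,0,0.03],[0,0,-0.035,0,0,0,0.03],[0,0,-0.035,0,0,0,0.03],[0,0,-0.02,0,0,0,0.03]]}}

```text
time: 22.8
tool_pos: [0.576, 0.1378, 0.0982]
tool_rot: [0.002, 0.695, 0.719, 0.001]
contact_force: [-0.1, -1.1, 0.4]
gripper_width: 0.353
```

```bash
python3 - <<'E'
from h import *
p,d=save("side","s17.png",(150,80,320,220),4); 
# tweezers (.414,-.2305) axis yaw 98.5
grab_frame("side")
P=plan([((.50,-.02,.09),95,8,.045),((.414,-.2305,.05),98.5,9,.045),((.414,-.2305,-.034),98.5,7,.045,1)])
E
```

```text
t 22.9 pos [0.5773 0.1379 0.0991] F [0.9 0.7 0.1] w 30.0
[-0.019,-0.01,0.001,0,0,-0.01,0.045],
[-0.02,-0.011,0.001,0,0,0,0.045],
[-0.019,-0.01,0.001,0,0,-0.01,0.045],
[-0.019,-0.011,0.001,0,0,-0.01,0.045],
[-0.019,-0.011,0.001,0.01,0,0,0.045],
[-0.019,-0.011,0.002,0,0,-0.01,0.045],
[-0.019,-0.011,0.001,0,0,-0.01,0.045],
[-0.019,-0.012,0.001,0,0,0,0.045],
 -> end [ 0.4995 -0.02    0.0899] err mm [ 0.5 -0.   0.1] rot deg 0.17
[-0.022,-0.011,0.004,0,0,-0.01,0.045],
[-0.023,-0.012,0.005,0,0,0,0.045],
[-0.022,-0.012,0.004,0,0,-0.01,0.045],
[-0.023,-0.012,0.005,0,0,-0.01,0.045],
[-0.022,-0.012,0.004,0,0,-0.01,0.045],
[-0.022,-0.012,0.005,0,0,0,0.045],
[-0.022,-0.012,0.004,0,0,-0.01,0.045],
[-0.022,-0.013,0.005,0,0,-0.01,0.045],
[-0.021,-0.013,0.004,0,0,0,0.045],
 -> end [ 0.4138 -0.2302  0.0503] err mm [ 0.2 -0.3 -0.3] rot deg 0.22
[0,0,0.019,0,0,0,0.045],
[0,0,0.018,0,0,0,0.045],
[0,0,0.016,0,0,0,0.045],
[0,0,0.013,0,0,0,0.045],
[0,0,0.01,0,0,0,0.045],
[0,0,0.006,0,0,0,0.045],
[0,0,0.002,0,0,0,0.045],
 -> end [ 0.4136 -0.2303 -0.0337] err mm [ 0.4 -0.2 -0.3] rot deg 0.22
```

View pics/s17.png

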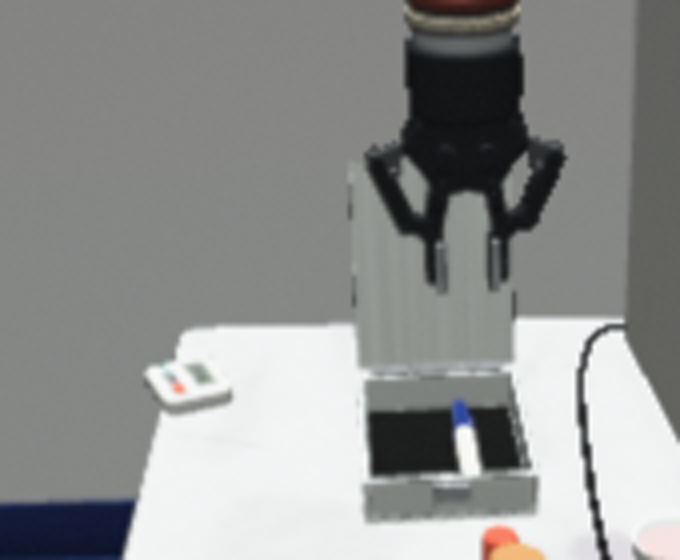

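Call:
{"fn": "step_arm", "kwargs": {"moves": [[-0.02,-0.01,0,0,0,-0.01,0.045],[-0.035,-0.018,0,0,0,-0.01,0.045],[-0.04,-0.023,0,0,0,-0.01,0.045],[-0.04,-0.023,0.006,0.01,0,-0.01,0.045],[-0.04,-0.022,0.008,0,0,-0.01,0.045],[-0.04,-0.022,0.008,0,0,-0.01,0.045],[-0.04,-0.022,0.01,0,0,-0.01,0.045],[-0.04,-0.022,0.01,0,0,-0.01,0.045]]}}

```text
time: 23.7
tool_pos: [0.4319, -0.1695, 0.0518]
tool_rot: [-0.004, 0.665, 0.747, -0.004]
contact_force: [0.4, -0.8, 0.5]
gripper_width: 0.528
```

Call:
{"fn": "step_arm", "kwargs": {"moves": [[-0.035,-0.02,0.005,0,0,-0.02,0.045],[-0.02,-0.01,0.003,0,0,-0.01,0.045],[0,0,0,0,0,0,0.045]]}}

```text
time: 24.0
tool_pos: [0.4086, -0.2282, 0.044]
tool_rot: [-0.004, 0.656, 0.755, -0.005]
contact_force: [-0.1, 0.6, 0.9]
gripper_width: 0.527
```

```bash
python3 - <<'E'
from h import *
p,d=save("side","s18.png",(130,130,260,310),3.2)
P=plan([((.414,-.2305,-.01),98.5,4,.045),((.414,-.2305,-.034),98.5,4,.045,1)])
E
```

```text
t 24.05 pos [ 0.4093 -0.2269  0.0443] F [ 0.4 -0.3 -0.6] w 45.1
[-0.001,0.001,0.014,0,0,0,0.045],
[-0.001,0.001,0.013,-0.01,0,0,0.045],
[-0.001,0.001,0.014,0,0,0,0.045],
[-0.001,0.002,0.013,0,0,-0.01,0.045],
 -> end [ 0.4144 -0.2301 -0.0097] err mm [-0.4 -0.4 -0.3] rot deg 0.25
[0,0,0.009,0,0,0,0.045],
[0,0,0.008,0,0,0,0.045],
[0,0,0.005,0,0,0,0.045],
[0,0,0.002,0,0,0,0.045],
 -> end [ 0.4143 -0.2301 -0.0337] err mm [-0.3 -0.4 -0.3] rot deg 0.25
```

View pics/s18.png

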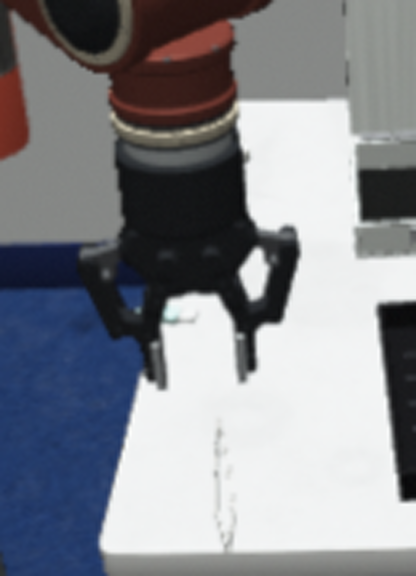

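Call:
{"fn": "step_arm", "kwargs": {"moves": [[-0.001,0.001,0.014,0,0,0,0.045],[-0.001,0.001,0.016,-0.01,0,0,0.045],[-0.001,0.001,0.016,0,0,0,0.045],[-0.001,0.002,0.014,0,0,-0.01,0.04],[0,0,0.01,0,0,0,0.035],[0,0,0.006,0,0,0,0.03],[0,0,0.003,0,0,0,0.03],[0,0,0,0,0,0,0.03]]}}

```text
time: 24.85
tool_pos: [0.4157, -0.23, -0.0336]
tool_rot: [0.0, 0.65, 0.76, -0.001]
contact_force: [0.2, 0.2, -0.7]
gripper_width: 0.348
```

```bash
python3 - <<'E'
from h import *
p,d=save("side","s19.png",(130,130,260,310),3.2)
P=plan([((.414,-.2305,-.037),98.5,1,.03)])
E
```

```text
t 24.9 pos [ 0.416  -0.2303 -0.0332] F [-0.5 -0.4  0.3] w 30.1
[0,-0.002,0.004,0,0,0.01,0.03],
 -> end [ 0.414  -0.2306 -0.0372] err mm [-0.   0.1  0.2] rot deg 0.2
```

View pics/s19.png

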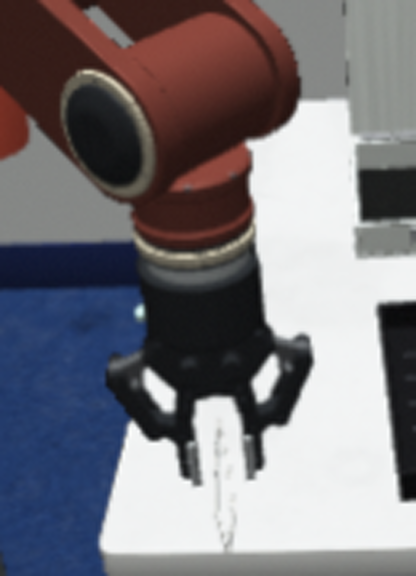

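Fingers straddle the tweezers (crop col 195–250, tweezers at ~222). Lower the last millimetres and close.

Call:
{"fn": "step_arm", "kwargs": {"moves": [[0,-0.002,0.002,0,0,0.01,0.03],[0,0,0.001,0,0,0,0.03]]}}

```text
time: 25.1
tool_pos: [0.4138, -0.2308, -0.0361]
tool_rot: [0.001, 0.654, 0.756, -0.001]
contact_force: [-0.2, 0.7, 0.3]
gripper_width: 0.352
```

Call:
{"fn": "step_arm", "kwargs": {"moves": [[0,0,0,0,0,0,0.02],[0,0,0,0,0,0,0.01],[0,0,0,0,0,0,0],[0,0,0,0,0,0,0],[0,0,0,0,0,0,0]]}}

```text
time: 25.6
tool_pos: [0.414, -0.2307, -0.036]
tool_rot: [0.0, 0.654, 0.756, -0.001]
contact_force: [-1.0, -0.0, 3.1]
gripper_width: 0.123
```

Call:
{"fn": "step_arm", "kwargs": {"moves": [[0,0,-0.01,0,0,0,0],[0,0,-0.02,0,0,0,0],[0,0,-0.02,0,0,0,0],[0,0,-0.02,0,0,0,0],[0,0,-0.01,0,0,0,0],[0,0,0,0,0,0,0]]}}

```text
time: 26.2
tool_pos: [0.4149, -0.2312, 0.0455]
tool_rot: [0.002, 0.654, 0.757, -0.0]
contact_force: [0.3, -0.2, -1.0]
gripper_width: 0.119
```

```bash
python3 - <<'E'
from h import *
p,d=save("side","s20.png",(130,130,260,310),3.2)
q,dt=save("top","t20.png",(260,180,400,280),5)
c=cloud("side",np.ones_like(d,bool),d)
P=plan([((.50,-.02,.075),95,8,0),((.533,.131,.075),92,6,0),((.533,.131,-.03),92,8,0,1)])
E
```

```text
t 26.3 pos [ 0.4134 -0.2301  0.0431] F [-0.4 -0.9 -0.6] w 10.6
[0.024,0.015,-0.004,0,0,0.01,0],
[0.025,0.014,-0.004,0,0,0,0],
[0.025,0.014,-0.004,0,0,0.01,0],
[0.024,0.014,-0.004,0,0,0.01,0],
[0.025,0.014,-0.004,0,0,0.01,0],
[0.025,0.013,-0.004,0,0,0,0],
[0.025,0.014,-0.004,0,0,0.01,0],
[0.025,0.013,-0.004,0,0,0.01,0],
 -> end [ 0.4999 -0.0202  0.0748] err mm [0.1 0.2 0.2] rot deg 0.15
[0.025,0.008,0,0,0,0.01,0],
[0.024,0.007,0,0,0,0.01,0],
[0.025,0.007,0,0,0,0.01,0],
[0.025,0.007,0,0,0,0,0],
[0.025,0.007,0,0,0,0.01,0],
[0.025,0.007,0,0,0,0.01,0],
 -> end [0.5334 0.1312 0.0747] err mm [-0.4 -0.2  0.3] rot deg 0.07
[0,0,0.02,0,0,0,0],
[0,0,0.02,0,0,0,0],
[0,0,0.018,0,0,0,0],
[0,0,0.016,0,0,0,0],
[0,0,0.013,0,0,0,0],
[0,0,0.01,0,0,0,0],
[0,0,0.006,0,0,0,0],
[0,0,0.002,0,0,0,0],
 -> end [ 0.5333  0.1312 -0.0303] err mm [-0.3 -0.2  0.3] rot deg 0.07
```

View pics/s20.png

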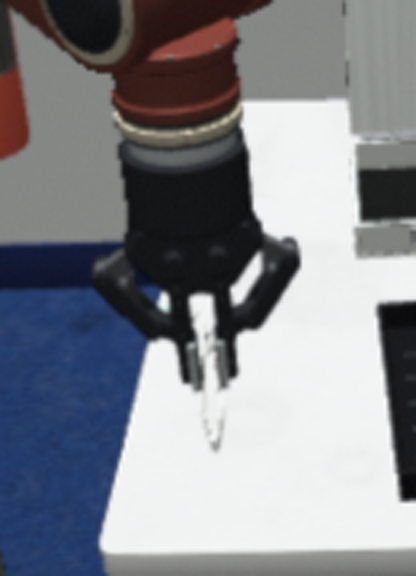

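View pics/t20.png

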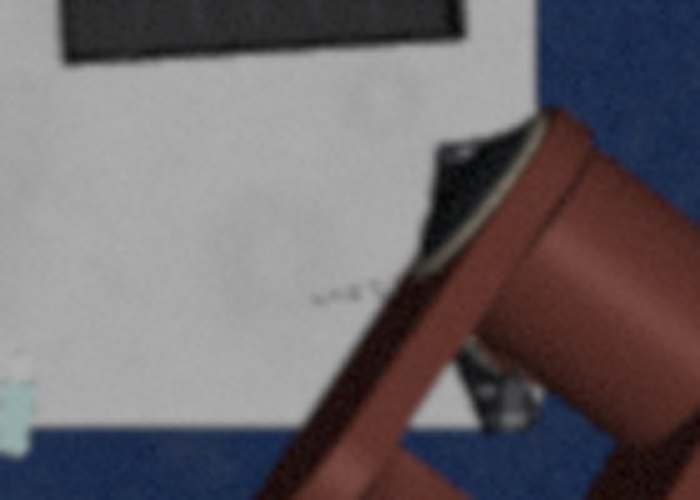

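Call:
{"fn": "step_arm", "kwargs": {"moves": [[0.015,0.009,-0.003,0,0,0.01,0],[0.03,0.017,-0.005,0,0,0.01,0],[0.04,0.022,-0.005,0,0,0.01,0],[0.04,0.022,-0.003,0,0,0.01,0],[0.04,0.022,0,0,0,0.01,0],[0.04,0.021,0,0,0,0.01,0],[0.04,0.012,0,0,0,0.01,0],[0.04,0.011,0,0,0,0.02,0]]}}

```text
time: 27.1
tool_pos: [0.5179, 0.0698, 0.0575]
tool_rot: [-0.001, 0.688, 0.726, -0.001]
contact_force: [-0.7, 0.4, 0.3]
gripper_width: 0.12
```

Call:
{"fn": "step_arm", "kwargs": {"moves": [[0.035,0.01,0,0,0,0.01,0],[0.025,0.005,0,0,0,0.01,0],[0.01,0,0,0,0,0,0],[0,0,0,0,0,0,0]]}}

```text
time: 27.5
tool_pos: [0.5292, 0.1393, 0.0577]
tool_rot: [-0.001, 0.694, 0.72, -0.002]
contact_force: [0.0, -0.4, 0.4]
gripper_width: 0.123
```

```bash
python3 - <<'E'
from h import *
p,d=save("side","s21.png",(190,80,320,220),4)
P=plan([((.533,.131,.0),92,4,0),((.533,.131,-.029),92,4,0,1)])
A,ok=allpts("side",d); m=ok&(abs(A[:,0]-.533)<.02)&(A[:,1]>.04)&(A[:,1]<.115)&(A[:,2]>.06)&(A[:,2]<.12); q=A[m]
print(len(q),np.percentile(q,[1,50,99],axis=0).round(3))
for k in cut_out("side","tweezers_mid")[:1]: c=cloud("side",k["mask"],d); print(k["conf"],np.percentile(c,[1,50,99],axis=0).round(3))
E
```

```text
t 27.55 pos [0.5293 0.1384 0.0579] F [-0.2  0.2 -1. ] w 10.1
[-0.002,0.001,0.014,0,0,0,0],
[-0.002,0.001,0.015,0,0,0,0],
[-0.002,0.001,0.014,0,0,0,0],
[-0.001,0.001,0.015,0,0,0,0],
 -> end [ 5.334e-01  1.314e-01 -1.000e-04] err mm [-0.4 -0.4  0.1] rot deg 0.2
[0,0,0.011,0,0,0,0],
[0,0,0.009,0,0,0,0],
[0,0,0.007,0,0,0,0],
[0,0,0.002,0,0,0,0],
 -> end [ 0.5333  0.1313 -0.0291] err mm [-0.3 -0.3  0.1] rot deg 0.2
19 [[0.523 0.073 0.094]
 [0.529 0.089 0.099]
 [0.534 0.112 0.102]]
```

View pics/s21.png

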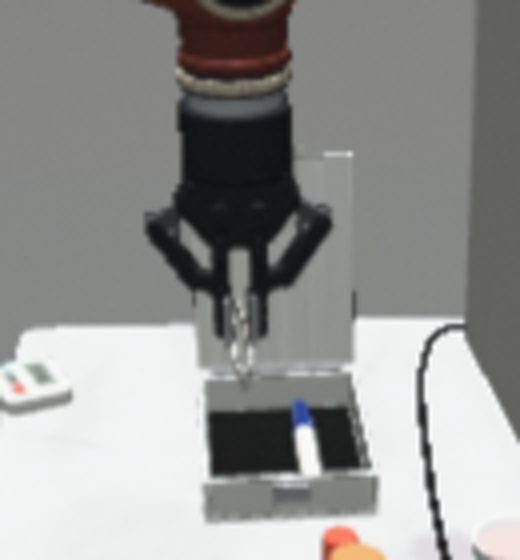

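Call:
{"fn": "step_arm", "kwargs": {"moves": [[-0.002,0.001,0.014,0,0,0,0],[-0.002,0.001,0.017,0,0,0,0],[-0.001,0.001,0.017,0,0,0,0],[0,0.001,0.016,0,0,0,0],[0,0,0.011,0,0,0,0],[0,0,0.007,0,0,0,0],[0,0,0.003,0,0,0,0],[0,0,0,0,0,0,0]]}}

```text
time: 28.4
tool_pos: [0.5344, 0.1337, -0.0261]
tool_rot: [0.0, 0.695, 0.719, -0.001]
contact_force: [0.6, -0.9, -0.7]
gripper_width: 0.114
```

```bash
python3 - <<'E'
from h import *
p,d=save("side","s22.png",(190,80,320,220),4)
print(state()["tool_pos"],state()["contact_force"])
E
```

```text
[ 0.53485743  0.13378678 -0.02550027] [-0.28649902  0.57546978 -0.13922267]
```

View pics/s22.png

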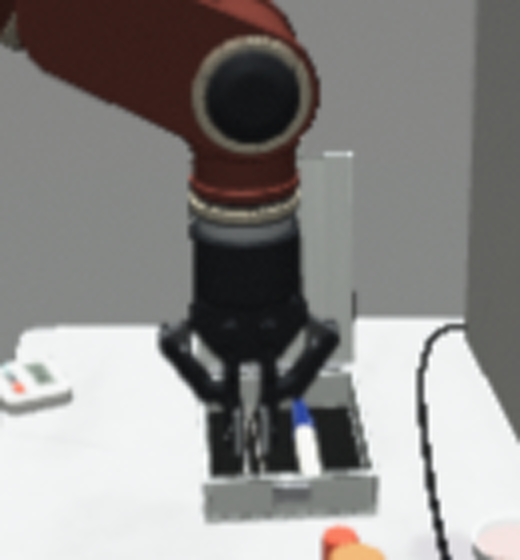

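Call:
{"fn": "step_arm", "kwargs": {"moves": [[0,0,0.002,0,0,0,0],[0,0,0.002,0,0,0,0],[0,0,0.001,0,0,0,0],[0,0,0,0,0,0,0]]}}

```text
time: 28.85
tool_pos: [0.5343, 0.1337, -0.0309]
tool_rot: [0.0, 0.695, 0.719, -0.001]
contact_force: [0.8, -0.6, -0.5]
gripper_width: 0.125
```

Call:
{"fn": "step_arm", "kwargs": {"moves": [[0,0,0.001,0,0,0,0],[0,0,0,0,0,0,0]]}}

```text
time: 29.05
tool_pos: [0.5344, 0.1337, -0.0319]
tool_rot: [0.0, 0.695, 0.719, -0.001]
contact_force: [-0.4, 1.1, 0.0]
gripper_width: 0.121
```

Call:
{"fn": "step_arm", "kwargs": {"moves": [[0,0,0,0,0,0,0.015],[0,0,0,0,0,0,0.02],[0,0,0,0,0,0,0.022],[0,0,-0.008,0,0,0,0.022],[0,0,-0.025,0,0,0,0.022],[0,0,-0.035,0,0,0,0.022],[0,0,-0.04,0,0,0,0.022],[0,0,-0.04,0,0,0,0.022]]}}

```text
time: 29.85
tool_pos: [0.5342, 0.1338, 0.118]
tool_rot: [0.0, 0.695, 0.719, -0.001]
contact_force: [0.0, -0.3, -0.9]
gripper_width: 0.257
```

```bash
python3 - <<'E'
from h import *
p,d=save("side","s23.png",(180,80,320,220),4); grab_frame("side")
print(state()["tool_pos"],state()["contact_force"],state()["joint_pos"])
A,ok=allpts("side",d); m=ok&(A[:,0]>.5)&(A[:,0]<.61)&(A[:,1]>.2)&(A[:,1]<.28)&(A[:,2]>.06)&(A[:,2]<.23); q=A[m]
q=q[(q[:,0]>.575)]; print(np.polyfit(q[:,2],q[:,1],1),q[:,2].max())
E
```

```text
[0.53946075 0.13446388 0.12460848] [1.18989037 0.79484487 0.13540112] [ 1.10998299e-01 -7.05710190e-02  1.85001733e+00 -1.02886063e-03
  1.34880495e+00  7.61329539e-02]
[0.13336389 0.21394896] 0.21013514112703108
```

View pics/s23.png

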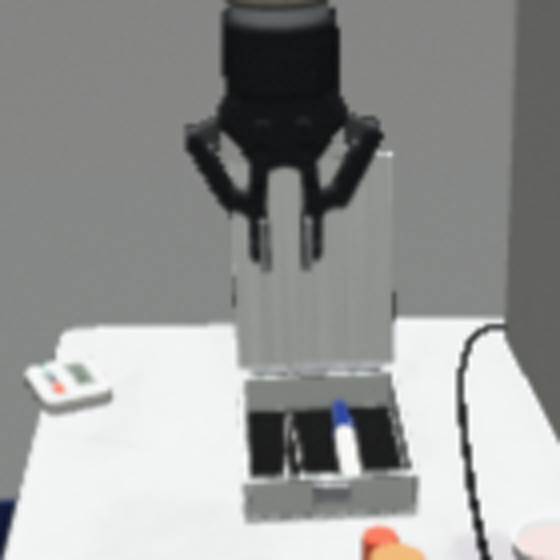

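```bash
python3 - <<'E'
from h import *
P=plan([((.553,.15,.20),92,3,0),((.552,.29,.20),92,5,0),((.552,.29,.131),92,4,0,1)])
E
```

```text
t 29.95 pos [0.5395 0.1345 0.1246] F [1.2 0.8 0.1] w 22.1
[0.005,0.005,-0.025,0,0,0,0],
[0.005,0.005,-0.025,0.01,0,0,0],
[0.005,0.005,-0.025,0,0,0,0],
 -> end [0.5532 0.15   0.1998] err mm [-0.2  0.   0.2] rot deg 0.19
[0.028,0.001,0,0,0,0,0],
[0.028,0,0,0,0,0,0],
[0.028,0.001,0,0,0,0,0],
[0.028,0.001,0,0,0,0,0],
[0.028,0.001,0,0,0,0,0],
 -> end [0.5523 0.29   0.1998] err mm [-0.3 -0.   0.2] rot deg 0.19
[0,0,0.026,0,0,0,0],
[0,0,0.023,0,0,0,0],
[0,0,0.015,0,0,0,0],
[0,0,0.005,0,0,0,0],
 -> end [0.5525 0.29   0.1308] err mm [-0.5 -0.   0.2] rot deg 0.19
```

Call:
{"fn": "step_arm", "kwargs": {"moves": [[0,0,-0.02,0,0,0,0],[0.003,0.005,-0.028,0,0,0,0],[0.005,0.005,-0.025,0,0,0,0],[0.007,0.004,-0.01,0,0,0,0],[0,0,0,0,0,0,0]]}}

```text
time: 30.45
tool_pos: [0.5492, 0.1502, 0.2009]
tool_rot: [0.001, 0.694, 0.72, 0.001]
contact_force: [0.8, -0.2, 0.7]
gripper_width: 0.001
```

```bash
python3 - <<'E'
from h import *
p,d=save("side","s24.png",(180,40,320,220),3.3); q,_=save("top","t24.png",(120,120,280,280),3.5)
P=plan([((.552,.29,.205),92,5,0),((.552,.29,.131),92,4,0,1)])
E
```

```text
t 30.55 pos [0.5473 0.1495 0.1977] F [-0.2 -0.2 -0.7] w 0.1
[0.028,0.002,-0.002,0,0,0,0],
[0.028,0.002,-0.001,0,0,0,0],
[0.028,0.002,-0.002,0,0,0,0],
[0.028,0.002,-0.001,0,0,0,0],
[0.028,0.002,-0.002,0,0,0,0],
 -> end [0.5523 0.2898 0.2055] err mm [-0.3  0.2 -0.5] rot deg 0.17
[0,0,0.028,0,0,0,0],
[0,0,0.025,0,0,0,0],
[0,0,0.016,0,0,0,0],
[0,0,0.005,0,0,0,0],
 -> end [0.5521 0.2896 0.1315] err mm [-0.1  0.4 -0.5] rot deg 0.17
```

View pics/s24.png

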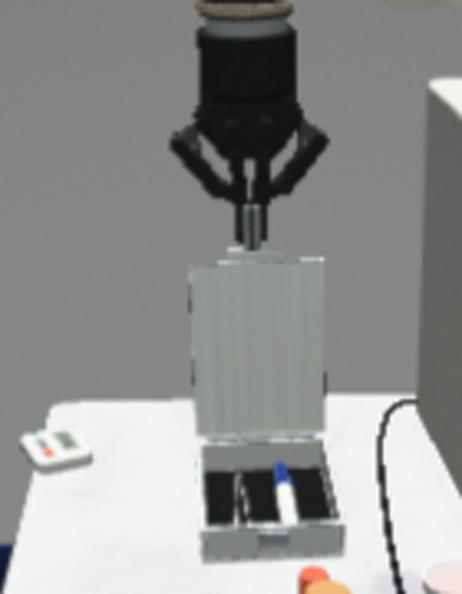

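Call:
{"fn": "step_arm", "kwargs": {"moves": [[0.01,0.001,-0.008,0,0,0,0],[0.03,0.002,-0.004,0,0,0,0],[0.04,0.002,0,0,0,0,0],[0.04,0.002,0,0,0,0,0],[0.02,0.001,0,0,0,0,0],[0,0,0,0,0,0,0]]}}

```text
time: 31.15
tool_pos: [0.5499, 0.2922, 0.2096]
tool_rot: [-0.001, 0.693, 0.721, -0.001]
contact_force: [-0.7, -0.3, -0.3]
gripper_width: -0.002
```

```bash
python3 - <<'E'
from h import *
p,d=save("side","s25.png",(180,40,320,220),3.3)
A,ok=allpts("side",d); m=ok&(p.max(2).ravel()<110)&(abs(A[:,0]-.552)<.03)&(A[:,1]>.2)&(A[:,1]<.33)&(A[:,2]>.2)
q=A[m]; print(len(q),np.sort(q[:,2])[:5],np.percentile(q[:,1],[5,50]))
P=plan([((.552,.29,.131),92,5,0,1)])
E
```

```text
1844 [0.2513739  0.25214725 0.25255036 0.25265456 0.25279372] [0.22758728 0.263881  ]
t 31.2 pos [0.5502 0.2907 0.2097] F [ 0.1 -0.  -0.1] w -0.2
[0,0.001,0.024,0,0,0,0],
[0,0,0.022,0,0,0,0],
[0,0.001,0.018,0,0,0,0],
[-0.001,0,0.011,0,0,0,0],
[0,0,0.004,0,0,0,0],
 -> end [0.552  0.2896 0.1307] err mm [-0.   0.4  0.3] rot deg 0.23
```

View pics/s25.png

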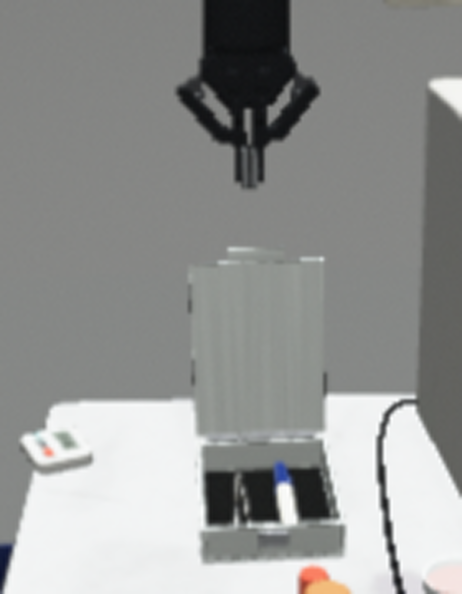

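Call:
{"fn": "step_arm", "kwargs": {"moves": [[0,0.001,0.018,0,0,0,0],[0,0,0.024,0,0,0,0],[0,0.001,0.02,0,0,0,0],[-0.001,0,0.012,0,0,0,0],[0,0,0.005,0,0,0,0],[0,0,0,0,0,0,0]]}}

```text
time: 31.8
tool_pos: [0.5527, 0.2878, 0.1309]
tool_rot: [-0.0, 0.695, 0.719, -0.001]
contact_force: [-0.3, 0.6, -0.2]
gripper_width: -0.003
```

```bash
cat > arc.py <<'E'
from h import *
import sys
OFF=.040; H=np.array([.218,.0365])
def Q(th,r,pen=0):  # tcp reported for lid angle th, contact radius r
    m=np.array([-np.cos(th),np.sin(th)]); n=np.array([np.sin(th),np.cos(th)])
    q=H+r*m+(.0025-pen)*n
    return (.552,q[0]+.011*np.clip(np.sin(th)*3,0,1),q[1]-OFF)
E
python3 - <<'E'
from arc import *
legs=[((.552,.262,.13),92,2,0)]
for th in np.arange(1.7,1.0,-.1): legs.append((Q(th,.13),92,1,0))
P=plan(legs)
E
```

```text
t 31.8 pos [0.5527 0.2878 0.1309] F [-0.3  0.6 -0.2] w -0.3
[-0.013,-0.001,0,0,0,0,0],
[-0.013,-0.001,0.001,0,0,0,0],
 -> end [0.5516 0.2617 0.1299] err mm [0.4 0.3 0.1] rot deg 0.16
[-0.013,0,0.005,0,0,0,0],
 -> end [0.552  0.2487 0.1249] err mm [-0.  -0.5  0.2] rot deg 0.16
[-0.013,0,-0.001,0,0,0,0],
 -> end [0.5525 0.2357 0.126 ] err mm [-0.5 -0.4  0.4] rot deg 0.16
[-0.013,-0.001,0,0,0,0,0],
 -> end [0.5519 0.2227 0.126 ] err mm [ 0.1 -0.4  0.4] rot deg 0.16
[-0.013,0,0.001,0,0,0,0],
 -> end [0.5524 0.2097 0.125 ] err mm [-0.4 -0.3  0. ] rot deg 0.16
[-0.013,-0.001,0.003,0,0,0,0],
 -> end [0.5518 0.1967 0.122 ] err mm [ 0.2 -0.1  0.4] rot deg 0.16
[-0.012,0,0.003,0,0,0,0],
 -> end [0.5522 0.1847 0.119 ] err mm [-0.2 -0.5 -0.5] rot deg 0.16
[-0.012,-0.001,0.006,0,0,0,0],
 -> end [0.5516 0.1726 0.1131] err mm [ 0.4 -0.4  0.4] rot deg 0.16
```

Call:
{"fn": "step_arm", "kwargs": {"moves": [[-0.013,-0.001,0,0,0,0,0],[-0.013,-0.001,0.001,0,0,0,0],[-0.01,0,0.003,0,0,0,0],[-0.01,0,0.001,0,0,0,0],[-0.01,-0.001,0,0,0,0,0]]}}

```text
time: 32.3
tool_pos: [0.5541, 0.2322, 0.1301]
tool_rot: [0.001, 0.695, 0.719, 0.002]
contact_force: [2.2, 1.4, 6.0]
gripper_width: -0.001
```

```bash
python3 - <<'E'
from arc import *
p,d=save("side","s26.png",(180,40,320,220),3.3)
A,ok=allpts("side",d); m=ok&(abs(A[:,0]-.59)<.015)&(A[:,1]>.12)&(A[:,1]<.28)&(A[:,2]>.06)&(A[:,2]<.23); q=A[m]; f=np.polyfit(q[:,2],q[:,1],1); print("lid ang",np.pi/2+np.arctan(f[0]),f)
legs=[]
for th in np.arange(1.4,.75,-.08): legs.append((Q(th,.13),92,1,0))
P=plan(legs)
E
```

```text
lid ang 1.5898099998014275 [0.01901596 0.21572393]
t 32.35 pos [0.554  0.2307 0.1301] F [-0.4 -1.3  6.5] w 0.0
[-0.021,-0.003,0.005,0,0,0,0],
 -> end [0.5518 0.2097 0.1251] err mm [ 0.2 -0.3 -0.1] rot deg 0.28
[-0.01,0,0.002,0,0,0,0],
 -> end [0.5521 0.1997 0.1231] err mm [-0.1 -0.5 -0.1] rot deg 0.28
[-0.011,0,0.003,0,0,0,0],
 -> end [0.5525 0.1887 0.1201] err mm [-0.5  0.5  0.1] rot deg 0.28
[-0.009,-0.001,0.003,0,0,0,0],
 -> end [0.5518 0.1796 0.1171] err mm [ 0.2 -0.3 -0.4] rot deg 0.28
[-0.01,0,0.005,0,0,0,0],
 -> end [0.5522 0.1696 0.1121] err mm [-0.2  0.3  0.2] rot deg 0.28
[-0.009,0,0.005,0,0,0,0],
 -> end [0.5525 0.1606 0.1071] err mm [-0.5  0.2  0.1] rot deg 0.28
[-0.008,-0.001,0.006,0,0,0,0],
 -> end [0.5518 0.1526 0.1011] err mm [ 0.2 -0.4  0.3] rot deg 0.28
[-0.009,0,0.006,0,0,0,0],
 -> end [0.5521 0.1436 0.0951] err mm [-0.1  0.5 -0.2] rot deg 0.28
[-0.007,0,0.007,0,0,0,0],
 -> end [0.5524 0.1366 0.0881] err mm [-0.4 -0.1 -0.3] rot deg 0.28
```

View pics/s26.png

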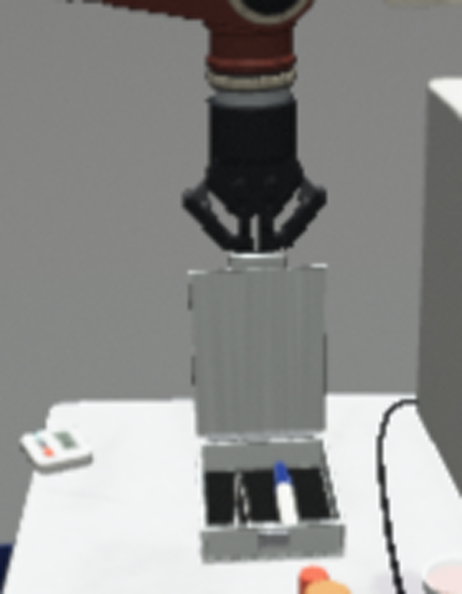

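Call:
{"fn": "step_arm", "kwargs": {"moves": [[0.002,0,-0.01,0,0,0,0],[0,0,-0.006,0,0,0,0],[0,0,0,0,0,0,0]]}}

```text
time: 32.65
tool_pos: [0.5528, 0.2347, 0.1446]
tool_rot: [0.001, 0.695, 0.719, 0.001]
contact_force: [1.0, 0.4, 0.4]
gripper_width: 0.004
```

```bash
python3 - <<'E'
from arc import *
legs=[]
for th in np.arange(1.5,.85,-.08): legs.append((Q(th,.147),92,1,0))
P=plan(legs)
E
```

```text
t 32.65 pos [0.5528 0.2347 0.1446] F [1.  0.4 0.4] w 0.3
[-0.014,-0.001,0.001,0,0,0,0],
 -> end [0.5523 0.2207 0.1436] err mm [-0.3  0.4 -0.3] rot deg 0.11
[-0.011,-0.001,0.001,0,0,0,0],
 -> end [0.5517 0.2097 0.1426] err mm [ 0.3 -0.3 -0.4] rot deg 0.11
[-0.012,0,0.002,0,0,0,0],
 -> end [0.5521 0.1977 0.1406] err mm [-0.1  0.1 -0.4] rot deg 0.11
[-0.011,-0.001,0.003,0,0,0,0],
 -> end [0.5515 0.1866 0.1376] err mm [ 0.5 -0.2 -0.4] rot deg 0.11
[-0.011,0,0.004,0,0,0,0],
 -> end [0.5519 0.1756 0.1336] err mm [ 0.1 -0.3 -0.2] rot deg 0.11
[-0.011,0,0.005,0,0,0,0],
 -> end [0.5523 0.1646 0.1286] err mm [-0.3 -0.1  0. ] rot deg 0.11
[-0.01,-0.001,0.006,0,0,0,0],
 -> end [0.5516 0.1546 0.1226] err mm [ 0.4 -0.4  0.5] rot deg 0.11
[-0.01,0,0.006,0,0,0,0],
 -> end [0.552  0.1446 0.1166] err mm [-0.  -0.3  0.1] rot deg 0.11
[-0.01,0,0.007,0,0,0,0],
 -> end [0.5524 0.1346 0.1096] err mm [-0.4  0.4 -0.1] rot deg 0.11
```

Call:
{"fn": "step_arm", "kwargs": {"moves": [[-0.01,-0.001,0.001,0,0,0,0],[-0.011,-0.001,0.001,0,0,0,0],[-0.012,0,0.001,0,0,0,0],[-0.012,-0.001,0.002,0,0,0,0]]}}

```text
time: 33.05
tool_pos: [0.5503, 0.1883, 0.1374]
tool_rot: [-0.0, 0.695, 0.719, -0.001]
contact_force: [0.4, 2.1, -0.5]
gripper_width: -0.002
```

```bash
python3 - <<'E'
from arc import *
p,d=save("side","s27.png",(180,40,320,220),3.3)
A,ok=allpts("side",d); m=ok&(abs(A[:,0]-.59)<.015)&(A[:,1]>.1)&(A[:,1]<.28)&(A[:,2]>.06)&(A[:,2]<.23); q=A[m]; f=np.polyfit(q[:,2],q[:,1],1); print("lid ang",np.pi/2+np.arctan(f[0]),f)
legs=[]
for th in np.arange(1.25,.6,-.08): legs.append((Q(th,.147),92,1,0))
P=plan(legs)
E
```

```text
lid ang 1.2944408594337848 [-0.28361255  0.2261388 ]
t 33.1 pos [0.55   0.1866 0.1369] F [ 0.7 -1.  -0. ] w -0.1
[-0.002,0.002,0,0,0,0,0],
 -> end [0.5521 0.1846 0.1369] err mm [-0.1  0.4 -0.2] rot deg 0.22
[-0.011,0,0.004,0,0,0,0],
 -> end [0.5525 0.1736 0.133 ] err mm [-0.5  0.3 -0.2] rot deg 0.22
[-0.01,-0.001,0.005,0,0,0,0],
 -> end [0.5518 0.1636 0.128 ] err mm [ 0.2 -0.4 -0. ] rot deg 0.22
[-0.011,0,0.006,0,0,0,0],
 -> end [0.5521 0.1526 0.122 ] err mm [-0.1  0.3  0.3] rot deg 0.22
[-0.009,0,0.006,0,0,0,0],
 -> end [0.5524 0.1436 0.1161] err mm [-0.4 -0.5 -0.2] rot deg 0.22
[-0.01,-0.001,0.008,0,0,0,0],
 -> end [0.5517 0.1335 0.1081] err mm [0.3 0.3 0.5] rot deg 0.22
[-0.008,0,0.007,0,0,0,0],
 -> end [0.552  0.1255 0.1011] err mm [ 0.  -0.3 -0.5] rot deg 0.22
[-0.008,0,0.009,0,0,0,0],
 -> end [0.5522 0.1175 0.0921] err mm [-0.2 -0.3 -0.1] rot deg 0.22
[-0.008,0,0.009,0,0,0,0],
 -> end [0.5525 0.1095 0.0832] err mm [-0.5  0.5 -0.4] rot deg 0.22
```

View pics/s27.png

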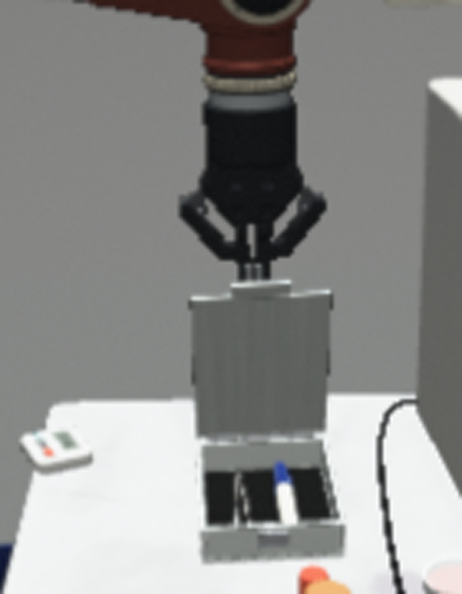

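Lid follows as modelled (1.29 rad). Continue the arc.

Call:
{"fn": "step_arm", "kwargs": {"moves": [[-0.005,0.002,0.001,0,0,0,0],[-0.009,0,0.003,0,0,0,0],[-0.01,-0.001,0.005,0,0,0,0],[-0.011,0,0.006,0,0,0,0],[-0.009,0,0.006,0,0,0,0],[-0.01,-0.001,0.008,0,0,0,0],[-0.008,0,0.007,0,0,0,0],[-0.008,0,0.009,0,0,0,0]]}}

```text
time: 33.9
tool_pos: [0.5529, 0.1186, 0.0925]
tool_rot: [0.0, 0.695, 0.719, -0.001]
contact_force: [-0.4, 0.0, 1.7]
gripper_width: -0.001
```

```bash
python3 - <<'E'
from arc import *
p,d=save("side","s28.png",(180,40,320,220),3.3)
legs=[]
for th in np.arange(.62,.0,-.07): legs.append((Q(th,.142),92,1,0))
P=plan(legs)
E
```

```text
t 33.95 pos [0.5518 0.1175 0.0905] F [ 0.  -1.3  0.2] w -0.4
[-0.003,0,0.009,0,0,0,0],
 -> end [0.5519 0.1145 0.0815] err mm [ 0.1  0.4 -0.4] rot deg 0.25
[-0.005,0,0.009,0,0,0,0],
 -> end [0.552  0.1095 0.0725] err mm [-0.  -0.2  0.4] rot deg 0.25
[-0.005,0,0.008,0,0,0,0],
 -> end [0.5521 0.1045 0.0645] err mm [-0.1 -0.3 -0.2] rot deg 0.25
[-0.005,0,0.009,0,0,0,0],
 -> end [0.5523 0.0995 0.0555] err mm [-0.3  0.3 -0.1] rot deg 0.25
[-0.003,0,0.009,0,0,0,0],
 -> end [0.5524 0.0964 0.0465] err mm [-0.4 -0.5 -0.3] rot deg 0.25
[-0.006,-0.001,0.01,0,0,0,0],
 -> end [0.5515 0.0904 0.0365] err mm [0.5 0.2 0.3] rot deg 0.25
[-0.004,0,0.009,0,0,0,0],
 -> end [0.5516 0.0864 0.0275] err mm [ 0.4 -0.5 -0.4] rot deg 0.25
[-0.005,0,0.01,0,0,0,0],
 -> end [0.5518 0.0813 0.0175] err mm [ 0.2  0.5 -0.2] rot deg 0.25
[-0.003,0,0.01,0,0,0,0],
 -> end [0.5518 0.0783 0.0076] err mm [ 0.2  0.1 -0. ] rot deg 0.25
```

View pics/s28.png

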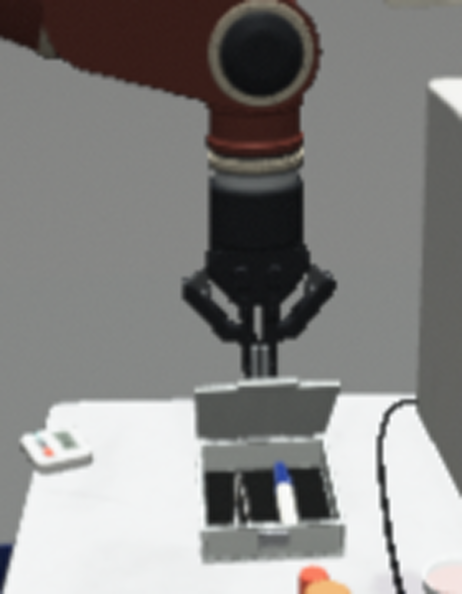

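Call:
{"fn": "step_arm", "kwargs": {"moves": [[-0.003,0,0.009,0,0,0,0],[-0.005,0,0.009,0,0,0,0],[-0.005,0,0.008,0,0,0,0],[-0.005,0,0.009,0,0,0,0],[-0.003,0,0.009,0,0,0,0],[-0.006,-0.001,0.01,0,0,0,0],[-0.004,0,0.009,0,0,0,0],[-0.004,0,0.006,0,0,0,0]]}}

```text
time: 34.75
tool_pos: [0.5525, 0.0841, 0.0228]
tool_rot: [-0.0, 0.695, 0.719, -0.001]
contact_force: [0.4, -0.2, 0.0]
gripper_width: -0.001
```

Call:
{"fn": "step_arm", "kwargs": {"moves": [[-0.002,0,0.006,0,0,0,0],[-0.002,0,0.004,0,0,0,0],[0,0,0.003,0,0,0,0],[0,0,0.002,0,0,0,0]]}}

```text
time: 35.15
tool_pos: [0.5534, 0.0802, 0.0091]
tool_rot: [0.0, 0.695, 0.719, -0.001]
contact_force: [-0.1, -0.6, 0.7]
gripper_width: -0.004
```

```bash
python3 - <<'E'
from arc import *
p,d=save("side","s29.png",(180,80,320,220),4)
A,ok=allpts("side",d); m=ok&(abs(A[:,0]-.51)<.008)&(A[:,1]>.06)&(A[:,1]<.21)&(A[:,2]>.03)&(A[:,2]<.1); q=A[m]; f=np.polyfit(q[:,1],q[:,2],1); print("lid slope",f,np.median(q[:,2]))
s=state(); print(s["tool_pos"],s["contact_force"])
E
```

```text
lid slope [-0.05895086  0.05062563] 0.04356388917806453
[0.55329483 0.08031591 0.00886051] [ 1.1356244  -0.49482856 -0.61860391]
```

View pics/s29.png

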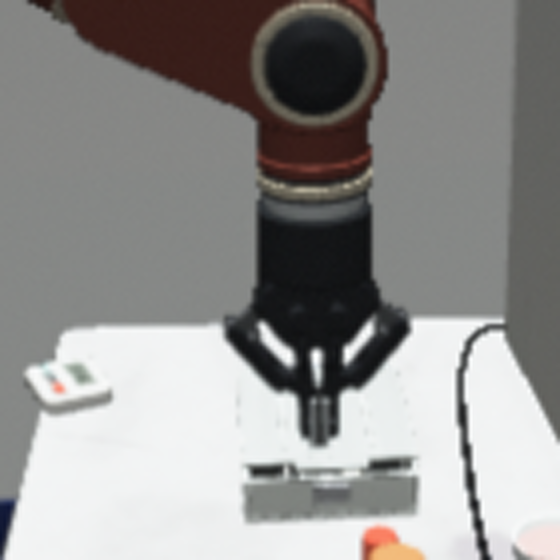

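Call:
{"fn": "step_arm", "kwargs": {"moves": [[0,0,0.003,0,0,0,0],[0,0,0.003,0,0,0,0],[0,0,0.002,0,0,0,0],[0,0,0.001,0,0,0,0]]}}

```text
time: 35.6
tool_pos: [0.5534, 0.0804, 0.0002]
tool_rot: [0.0, 0.695, 0.719, -0.0]
contact_force: [-1.8, -0.3, 6.3]
gripper_width: -0.0
```

Call:
{"fn": "step_arm", "kwargs": {"moves": [[0,0,0.001,0,0,0,0],[0,0,0,0,0,0,0]]}}

```text
time: 35.8
tool_pos: [0.5534, 0.0804, 0.0002]
tool_rot: [0.0, 0.695, 0.719, -0.001]
contact_force: [-3.4, -1.6, 6.5]
gripper_width: 0.001
```

Call:
{"fn": "step_arm", "kwargs": {"moves": [[0,0,0.001,0,0,0,0],[0,0,0.001,0,0,0,0],[0,0,0,0,0,0,0]]}}

```text
time: 36.1
tool_pos: [0.5536, 0.0804, -0.0]
tool_rot: [-0.0, 0.695, 0.719, -0.001]
contact_force: [-7.6, -0.7, 16.4]
gripper_width: 0.003
```

Call:
{"fn": "step_arm", "kwargs": {"moves": [[0,0,-0.004,0,0,0,0],[0,0,-0.02,0,0,0,0],[0,0,-0.03,0,0,0,0],[0,0,-0.04,0,0,0,0],[-0.04,-0.02,-0.04,0,0,0,0],[-0.05,-0.01,-0.02,0,0,0,0],[-0.05,-0.01,0,0,0,0,0],[-0.05,-0.01,0,0,0,0,0]]}}

```text
time: 36.9
tool_pos: [0.5143, -0.0995, 0.1441]
tool_rot: [0.001, 0.694, 0.72, 0.0]
contact_force: [1.1, -0.3, -0.7]
gripper_width: -0.004
```

```bash
python3 - <<'E'
from arc import *
p,d=save("side","s30.png",(150,80,350,300),2.7)
q_,dt=save("top","t30.png",(90,100,380,290),2.7)
for n,D in(("side",d),("top",dt)):
    A,ok=allpts(n,D)
    for x in(.51,.55,.60):
        m=ok&(abs(A[:,0]-x)<.008)&(A[:,1]>.065)&(A[:,1]<.205)&(A[:,2]>.02)&(A[:,2]<.1); q=A[m]; f=np.polyfit(q[:,1],q[:,2],1); print(n,x,"lid slope",f,np.median(q[:,2]))
s=state(); print(s["time"],s["tool_pos"],s["contact_force"])
E
```

```text
side 0.51 lid slope [0.00149894 0.03746508] 0.03765951599383477
side 0.55 lid slope [-0.00099505  0.03794189] 0.03791212331546667
side 0.6 lid slope [-0.00065189  0.03774728] 0.03759913561486106
top 0.51 lid slope [0.0026366  0.03997939] 0.040397449901584226
top 0.55 lid slope [-0.00057117  0.04011943] 0.03990564227441462
top 0.6 lid slope [0.00094041 0.0401673 ] 0.04026561836277076
37.0 [ 0.5133224  -0.10278336  0.14311101] [-0.46667816  1.19755634  0.46615076]
```

View pics/s30.png

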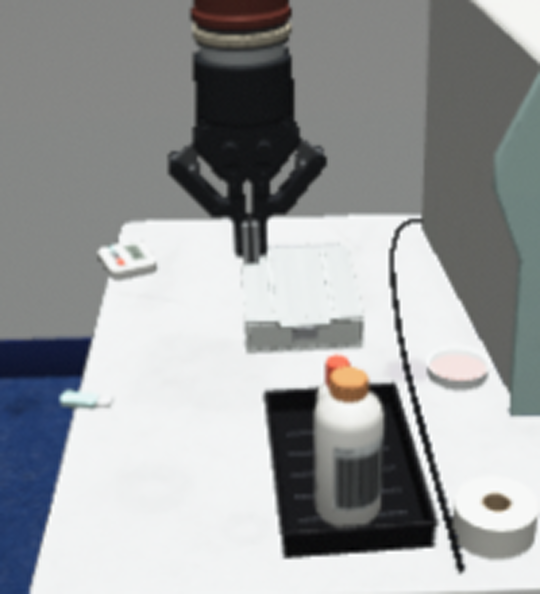

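View pics/t30.png

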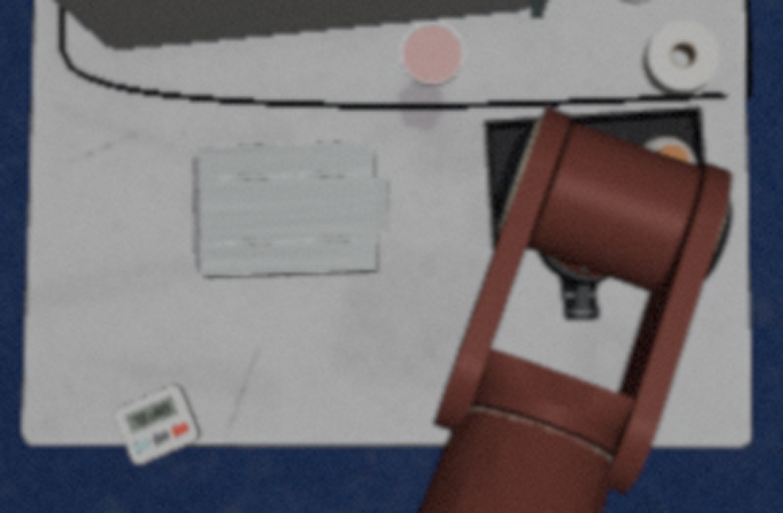

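Call:
{"fn": "step_arm", "kwargs": {"moves": [[0,-0.03,-0.01,0,0,0,0],[-0.01,-0.04,-0.01,0,0,0,0],[-0.03,-0.03,0,0,0,0,0],[-0.04,-0.01,0,0,0,0,0],[-0.04,0,0,0,0,0,0],[-0.04,0,0,0,0,0,0],[-0.04,0,0,0,0,0,0],[-0.02,0,0,0,0,0,0]]}}

```text
time: 37.8
tool_pos: [0.412, -0.3236, 0.1628]
tool_rot: [0.0, 0.695, 0.719, -0.001]
contact_force: [0.6, 0.6, 0.1]
gripper_width: 0.002
```

```bash
python3 - <<'E'
from arc import *
p,d=save("side","s31.png",(150,80,350,300),2.7)
q_,dt=save("top","t31.png",(90,90,380,290),2.7)
for n,D in(("side",d),("top",dt)):
    for o in("wide_bottle_mid","small_bottle_mid","timer_mid","petri_mid","label_roll_mid"):
        for k in cut_out(n,o)[:1]:
            c=cloud(n,k["mask"],D); print(n,o,round(k["conf"],2),np.percentile(c,[3,50,97],axis=0).round(3).tolist())
    A,ok=allpts(n,D); m=ok&(A[:,0]>.55)&(A[:,0]<.62)&(A[:,1]<-.05)&(A[:,1]>-.25)
    a=A[m&(A[:,2]>.128)&(A[:,2]<.15)]; b=A[m&(A[:,2]>.076)&(A[:,2]<.095)&(A[:,1]>-.14)]; print("caps",a.mean(0).round(3),b.mean(0).round(3))
print(state()["time"],state()["tool_pos"],state()["contact_force"])
E
```

```text
side wide_bottle_mid 0.7 [[0.501, 0.048, 0.035], [0.557, 0.123, 0.038], [0.613, 0.214, 0.04]]
side small_bottle_mid 0.54 [[0.501, 0.048, 0.035], [0.557, 0.12, 0.038], [0.612, 0.209, 0.04]]
side timer_mid 0.53 [[0.499, 0.048, 0.035], [0.556, 0.123, 0.038], [0.612, 0.213, 0.04]]
side petri_mid 0.87 [[0.68, -0.026, -0.001], [0.707, -0.007, 0.013], [0.735, 0.028, 0.015]]
side label_roll_mid 0.78 [[0.672, -0.264, 0.004], [0.7, -0.245, 0.029], [0.73, -0.205, 0.032]]
caps [ 0.587 -0.203  0.133] [ 0.583 -0.102  0.083]
top wide_bottle_mid 0.69 [[0.562, -0.221, 0.032], [0.582, -0.191, 0.11], [0.608, -0.172, 0.138]]
top small_bottle_mid 0.76 [[0.567, -0.115, 0.004], [0.58, -0.095, 0.058], [0.601, -0.08, 0.089]]
top timer_mid 0.71 [[0.332, 0.225, 0.01], [0.362, 0.256, 0.017], [0.391, 0.288, 0.021]]
top petri_mid 0.75 [[0.681, -0.022, 0.003], [0.708, 0.006, 0.015], [0.736, 0.032, 0.02]]
top label_roll_mid 0.67 [[0.672, -0.258, 0.002], [0.701, -0.228, 0.031], [0.731, -0.199, 0.036]]
caps [ 0.587 -0.2    0.135] [ 0.584 -0.097  0.086]
38.4 [ 0.41215538 -0.32114999  0.16339459] [ 0.22690002 -0.64580706  0.43459364]
```

View pics/t31.png

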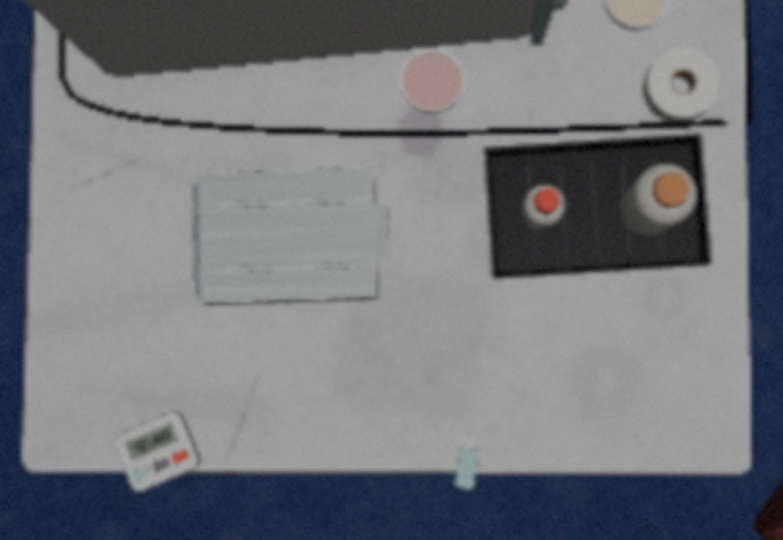

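View pics/s31.png

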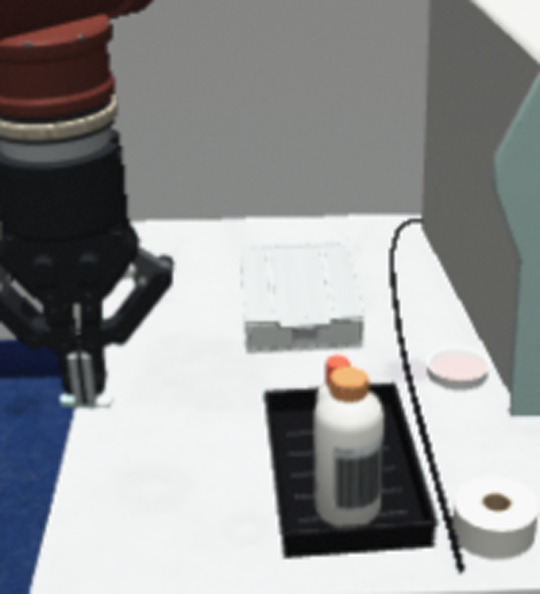

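All is in place: both bottles upright in the tray, lid flat at 38–40 mm, bystanders unmoved. Handing in.

```bash
python3 -c "
from plant import job_done,state
print(job_done()); print(state()['time'])"
```

```text
the job is handed in; nothing more can be done
None
the job is handed in; nothing more can be done
```

I put both bottles in the spill tray, laid the marker and then the tweezers in the case, shut the lid, and handed the job in at about 38.4 s of the 72 s.

**Last checks**
- **Bottles:** both stand upright in the tray. The wide one is at about (0.587, −0.20) m and the small one at about (0.584, −0.10) m. Their caps are at the right heights for the 4 mm tray floor.
- **Case:** the lid is flat within about 0.003 rad, with its top at 38–40 mm. It did not move further when pressed with about 16 N. Both instruments were seen inside just before it closed.
- **Bystanders:** the timer, petri dish and label roll read within about 3 mm of where they started.
- **Robot:** the arm was clear of everything, with contact force near zero.

**What failed or disagreed**
- **Tool height:** the reported height was about 39–41 mm below what the side camera showed. My first attempt on the wide bottle therefore closed above its body, around the cap and neck. The bottle did not move. I measured the offset with the camera and used it from then on.
- **Lid:** early in the push, part of the gripper rested on the lid's lip with about 6.5 N. I raised the arm and carried on.
- **Detection:** the networks never found the tweezers, so I located them from dark pixels in both cameras. In the last side picture they mistook the closed case for both bottles and the timer, so those three rest on the top view; depth from both cameras confirms the bottle caps.

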